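Load the sloped rack and clip on the ready flag

TASK

Load all the black adapters lying on the blue mat onto the sloped rack: one straight pile, each lying flat along the slope, long side down the slope, with its end against the backstop. When all are loaded, take the red spring clip off its parking stand and clip it upright over the top edge of the upright flag plate behind the backstop, near its middle and pushed well down (its seat within about 1 cm of the edge), to mark the rack as ready for the laser.

Things in the scene. Friction and masses are not known exactly. Their poses are not given: they have to be found in the camera images.
- adapter0 (a point): black power adapter, a box 92 long (its y axis, with a short lead stub at one end inside that length), 44 wide (x) and 26 high (z) mm, 85 g; the point is its centre, 13 mm above its underside. May be absent
- adapter1 (a point): black power adapter, a box 92 long (its y axis, with a short lead stub at one end inside that length), 44 wide (x) and 26 high (z) mm, 85 g; the point is its centre, 13 mm above its underside. May be absent
- adapter2 (a point): black power adapter, a box 92 long (its y axis, with a short lead stub at one end inside that length), 44 wide (x) and 26 high (z) mm, 85 g; the point is its centre, 13 mm above its underside. May be absent
- adapter3 (a point): black power adapter, a box 92 long (its y axis, with a short lead stub at one end inside that length), 44 wide (x) and 26 high (z) mm, 85 g; the point is its centre, 13 mm above its underside. May be absent
- adapter4 (a point): black power adapter, a box 92 long (its y axis, with a short lead stub at one end inside that length), 44 wide (x) and 26 high (z) mm, 85 g; the point is its centre, 13 mm above its underside. May be absent
- mat: flat blue mat on the table, 315 x 240 mm, under 1 mm thick, fixed; only adapters lying on it are wanted (those heaped elsewhere are fixed scenery); origin at its centre
- slope_foot (a point): grey and aluminium sloped rack, fixed: middle of the inner corner where the bed meets the backstop. z: square to the bed (15 deg off vertical); x: down the slope into the backstop; y: across. Bed surface z = 0, from x = -118 mm to 0, 38 mm wide (adapters overhang 3 mm each side). An adapter touching the backstop has its centre at x = -46 mm, z = 13 mm + 26 mm per adapter under it
- backstop_top (a point): the same rack: middle of the top edge of the backstop's face, 135 mm up the z axis of slope_foot; the backstop is 50 mm wide, 5 mm thick. Adapters do not slide down the bed by themselves: they must be brought up against it
- flag_top (a point): middle of the top edge of the rack's flag plate, an upright aluminium plate behind the backstop, 5 mm thick (x), 44 mm wide (y), its edge 175 mm above the table and free for 45 mm below; axes: x through the plate, z up
- stand_top (a point): middle of the top edge of the parking stand's upright plate, 5 mm thick (x), 44 mm wide (y), edge 90 mm above the table; the stand is fixed
- clip_seat (a point): red spring clip, like a big clothes peg, 75 g. The point is its seat between the jaws, which rests on a plate's edge when pushed fully home; z up along the clip, x the way the jaws open, y along the plate's edge. Jaws reach 32 mm below it, 18 mm wide (y); handles 74 mm above. Starts clipped on the parking stand, seat on its edge
- clip_grip (a point): where to pinch the same clip: midway between its handles, 50 mm above the seat. Handles 18 mm wide (y), flaring upward, 54 mm over their outsides here (x) when on a plate. Squeezing them along x opens the jaws against a spring: 9 to 12 N opens fully, to a stop (handles then 37 mm over, parallel; jaws 20 mm apart); 20 to 30 N holds it well. Letting go shuts the jaws
- clip_jaw (a joint): angle of the clip's moving half in rad: 0 with the jaws 5 mm apart (on a plate), 0.45 fully open, -0.13 shut on nothing. On letting go, the spreading handles lift the clip some 4 mm off a seated position before the jaws bite; it holds there

How it is judged:
By the outcome, as a careful person would: the job done as asked, in the order asked, and still so for the second after the job is handed in, with the robot touching nothing.
Of adapter_p0, adapter_p1, adapter_p2, adapter_p3, adapter_p4 only 4 to 5 are there at a start; the rules pass over those that are not, and their reading is None.
At some moment in a run one of clip, block, tray_bin may be knocked a few centimetres aside while the robot is not near it.
It also fails if it takes over 200 s, if anything falls off the work surface, if the arm or the gripper's body presses on something with over 40 N, if the wrist force passes 120 N, or if a joint passes its speed limit or range.

ROBOT

A 7-joint arm with a two-finger parallel gripper is mounted at the origin on a cart in front of the work surface, level with it; the furniture and walls round the work are solid. World frame = base frame: x ahead of the robot, y to its left, z up, the work surface at z = 0. Lengths are in m, angles in rad, forces in N, time in s.
With the tool pointing down it reaches from about 0.425 to 0.95 m from the base axis. Payload 4.7 kg.
Tool frame: the origin (TCP) lies at the very end of the fingers, on their centre line; the grasp point (between the pads) lies 19 mm behind it; y points along the fingers, z is the direction in which the jaws open and shut, and the axes are right-handed (so a half turn about y gives the same grasp; the last joint's range is limited). The gripper opens to 85 mm and grips with 20 to 120 N. Pads are 22 mm wide; open, the fingers measure 114 mm over their backs; the gripper's body (76 mm by 85 mm) begins 54 mm behind the grasp point. The pads swing forward as they close: fully open they stand 13 mm farther back than shut.
Start: joints at [-1.154, 0.469, -0.049, 1.532, 0.024, 1.141, -0.082], TCP at [0.291, 0.609, 0.231] pointing down, gripper open.
Joint ranges: [-2.59, 2.59], [-0.33, 1.99], [-1.39, 1.29], [0.1, 2.45], [-1.04, 4.18], [0.21, 1.99], [-2.66, 2.66]. Speed limits (rad/s): [2.57, 2.57, 3.14, 3.14, 3.14, 3.14, 3.14].

INTERFACE

Orientations are given as a rotation vector (axis times angle).
In Python, from plant import telemetry, imaging, workorder gives the robot as it stands. The module is installed in compiled form; this text tells all that it offers.
- The arm moves only by the shell command python3 -m handwheel 'ROWS' [FORCE]. ROWS is a JSON object of lists of equal length, an entry for each row: "twist": the turn, a rotation vector about the tool's x, y, z in degrees, a list of three; "translation": the shift along the tool's x, y, z in cm, a list of three; "jaw": the finger opening in cm, from 0 to 8.54. A call has 1 to 8 rows; each row shifts and turns the commanded pose from where the row before left it, along the tool's axes as they then stand; what a row does not reach is not made up. A row lasts 1/8 s, in which the tool goes at most 62.5 mm and 10.7 degrees, less where a joint would pass 70% of its speed; a pose out of reach is approached as far as the arm can. A call is refused whole if a number of a shift passes 6.25 or a number of a turn 10.7, either way. A call with a gripper value outside its range is refused whole. The fingers move at their own pace and stop on an object; FORCE is the grip in N (left out, the last holds). Time passes only in rows, so rows that do not move let the fingers close. It gives the time, the measured TCP pose, the force and the opening at its end, in the units of the state.
- telemetry.get_state(): the state, without advancing time (a new reading comes with each control period).
- imaging.camera(name): name is "scene" or "top" or "wrist"; returns the picture (400x640x3 uint8, red, green, blue); there is no depth.
- imaging.calibration(name): a dict with "fx", "fy", "cx", "cy" (pixels), "cam_to_world" (4x4, takes a point from camera to world coordinates). Camera axes: x right, y up, looking along -z (the intrinsics and any distortion apply to the point x, -y, -z); pixel columns grow to the right and rows downward; lengths in m; the calibration is good to about 2 mm. A picture is of the moment at which its call begins: read the wrist's pose just before it. calibration takes no time and is no camera call; for the wrist camera it gives the pose at the moment of the call.
- workorder.hand_in(): hands the job in, once; it reports no verdict.
Trained networks look in the newest picture that a camera, given by its name, has taken for a name from the list of things; names that differ only in an ending like _2 or _b are one class to them, and where a whole thing is asked for, a point or a joint stands for the part that bears it (a point fixed in the world has none). Each returns a list of dicts, best first, with "score" (0 to 1); they miss things now and then, are a little off and sometimes report something else, mostly with a low value. They report only what shows in the picture. A call takes as long as a camera call.
- imaging.search_frame(camera, label): "bbox" ([left, top, right, bottom] in pixels, round what is visible of it).
The state is a dict: "time_s": time; "joints": joint angles; "dq": joint speeds; "tau": joint torques, N m; "tool_pos": TCP position; "ee_rot": TCP orientation; "force": force on the tool from outside, world axes, zero at the start; "ft_torque": the same for the moment, N m; "grip_width": finger opening in m.
Only numpy, scipy, OpenCV 4.12 (cv2) and the standard library are available. Lean on these libraries where they do the work, as an engineer would, in place of code of your own. Each camera call takes 0.05 s, during which the arm holds its last target.

## Working session

There is one attempt and no reset: what is moved stays moved. The work goes in short steps, Python scripts to look and compute and a shell command to move; the robot and the scene stay as the last step left them, time stands still between calls to the robot, and variables do not carry over. Pictures are saved under pics/ and viewed, and the job is handed in when it is done.

```bash
mkdir -p pics; ls
cat > h.py <<'E'
import numpy as np, cv2
from plant import telemetry, imaging, workorder
from scipy.spatial.transform import Rotation as R
def snap(cam,fn):
    im=imaging.camera(cam); cv2.imwrite('pics/'+fn,cv2.cvtColor(im,cv2.COLOR_RGB2BGR)); return im
def ray(cal,u,v):
    T=np.array(cal['cam_to_world']); d=np.array([(u-cal['cx'])/cal['fx'],-(v-cal['cy'])/cal['fy'],-1.0])
    return T[:3,3],T[:3,:3]@d
def px2z(cal,u,v,z):
    o,d=ray(cal,u,v); return o+d*(z-o[2])/d[2]
def proj(cal,p):
    T=np.linalg.inv(np.array(cal['cam_to_world'])); q=T[:3,:3]@np.array(p)+T[:3,3]
    return np.array([cal['cx']+cal['fx']*q[0]/-q[2], cal['cy']-cal['fy']*q[1]/-q[2]])
E
python3 - <<'E'
from h import *
for c in ['scene','top','wrist']:
    snap(c,c+'0.png'); k=imaging.calibration(c); print(c,{a:(np.round(b,3).tolist()) for a,b in k.items()})
s=telemetry.get_state(); print(s); print(R.from_rotvec(s['ee_rot']).as_matrix().round(3))
E
```

```text
pics
scene {'fx': 473.744, 'fy': 473.744, 'cx': 330.009, 'cy': 194.63, 'cam_to_world': [[0.744, 0.522, -0.417, 0.091], [-0.669, 0.572, -0.475, -0.446], [-0.009, 0.632, 0.775, 1.012], [0.0, 0.0, 0.0, 1.0]]}
top {'fx': 470.467, 'fy': 470.467, 'cx': 325.05, 'cy': 199.121, 'cam_to_world': [[-0.015, 0.981, -0.193, 0.385], [-1.0, -0.015, 0.002, 0.079], [-0.001, 0.193, 0.981, 1.023], [0.0, 0.0, 0.0, 1.0]]}
wrist {'fx': 342.789, 'fy': 342.789, 'cx': 323.846, 'cy': 198.958, 'cam_to_world': [[0.431, -0.87, -0.239, 0.23], [0.902, 0.415, 0.116, 0.636], [-0.002, -0.266, 0.964, 0.372], [0.0, 0.0, 0.0, 1.0]]}
{'time_s': 0.15, 'joints': array([-1.15388064,  0.46928328, -0.04858767,  1.53340747,  0.0241312 ,
        1.14101496, -0.08229222]), 'dq': array([-1.04578919e-03, -2.74730469e-03, -8.66194399e-04, -3.51439636e-03,
       -1.00687162e-03, -5.10792987e-04,  5.54145487e-05]), 'tau': array([ 7.36469319e-04, -5.10764909e+01, -4.67167224e-02, -2.37977010e+01,
        1.07122224e-02,  5.30917343e-03, -1.27513897e-05]), 'tool_pos': array([0.29085978, 0.60862585, 0.23048932]), 'ee_rot': array([-1.54388916,  0.34986372, -0.34945366]), 'force': array([ 0.29380144, -0.28700242,  0.16473187]), 'ft_torque': array([-0.04096387,  0.05570361,  0.02628693]), 'grip_width': 0.08589168621053168}
[[ 0.902 -0.001  0.431]
 [-0.431 -0.001  0.902]
 [ 0.    -1.    -0.002]]
```

View pics/scene0.png

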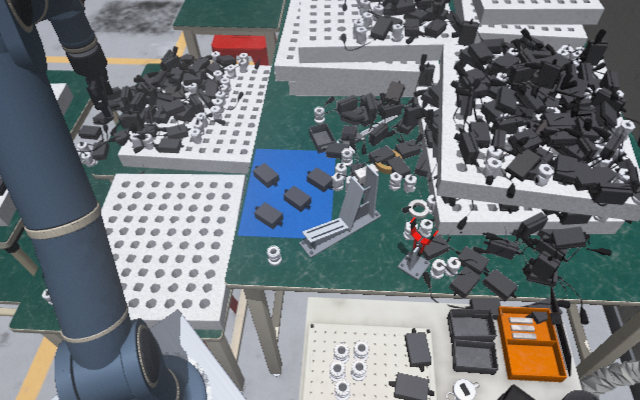

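View pics/top0.png

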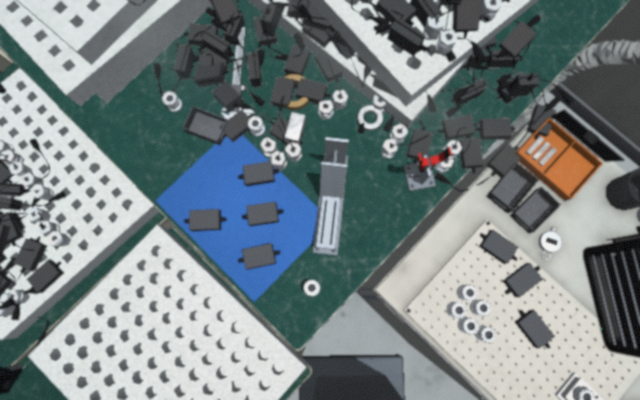

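View pics/wrist0.png

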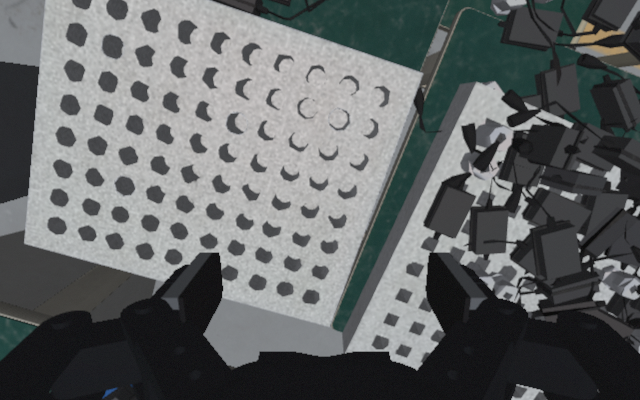

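Run:
```python
from h import *
for cam in ['scene','top']:
    for l in ['adapter0','clip_seat','clip_grip','slope_foot','backstop_top','flag_top','stand_top','mat']:
        r=imaging.search_frame(cam,l)
        print(cam,l,[(round(d['score'],2),np.round(d['bbox']).tolist()) for d in r[:7]])
for c,x0,y0,x1,y1 in [('scene',235,140,455,290),('top',150,120,480,300)]:
    im=cv2.imread('pics/%s0.png'%c)[y0:y1,x0:x1]; f=800/(x1-x0); cv2.imwrite('pics/%s0z.png'%c,cv2.resize(im,None,fx=f,fy=f,interpolation=cv2.INTER_CUBIC))
```

```text
scene adapter0 [(0.84, [254.0, 161.0, 277.0, 187.0]), (0.81, [306.0, 169.0, 336.0, 191.0]), (0.7, [281.0, 186.0, 313.0, 212.0])]
scene clip_seat [(0.6, [413.0, 217.0, 440.0, 257.0]), (0.5, [306.0, 170.0, 335.0, 194.0]), (0.35, [303.0, 178.0, 363.0, 242.0])]
scene clip_grip [(0.71, [410.0, 218.0, 435.0, 253.0])]
scene slope_foot [(0.83, [304.0, 176.0, 364.0, 243.0]), (0.58, [256.0, 201.0, 288.0, 231.0])]
scene backstop_top [(0.68, [306.0, 179.0, 364.0, 242.0])]
scene flag_top [(0.73, [298.0, 165.0, 383.0, 258.0])]
scene stand_top [(0.82, [402.0, 248.0, 430.0, 279.0])]
scene mat [(0.84, [237.0, 150.0, 337.0, 240.0]), (0.51, [308.0, 168.0, 337.0, 192.0])]
top adapter0 [(0.73, [184.0, 208.0, 227.0, 232.0]), (0.71, [236.0, 245.0, 278.0, 271.0]), (0.64, [240.0, 163.0, 280.0, 184.0]), (0.62, [315.0, 161.0, 348.0, 252.0]), (0.57, [244.0, 204.0, 282.0, 227.0])]
top clip_seat [(0.81, [417.0, 147.0, 456.0, 173.0])]
top clip_grip [(0.67, [421.0, 146.0, 453.0, 174.0])]
top slope_foot [(0.9, [317.0, 164.0, 350.0, 252.0])]
top backstop_top [(0.89, [316.0, 162.0, 347.0, 250.0])]
top flag_top [(0.74, [313.0, 139.0, 349.0, 256.0])]
top stand_top [(0.92, [404.0, 165.0, 436.0, 190.0]), (0.64, [316.0, 139.0, 350.0, 257.0])]
top mat [(0.58, [155.0, 136.0, 316.0, 303.0])]
```

View pics/scene0z.png

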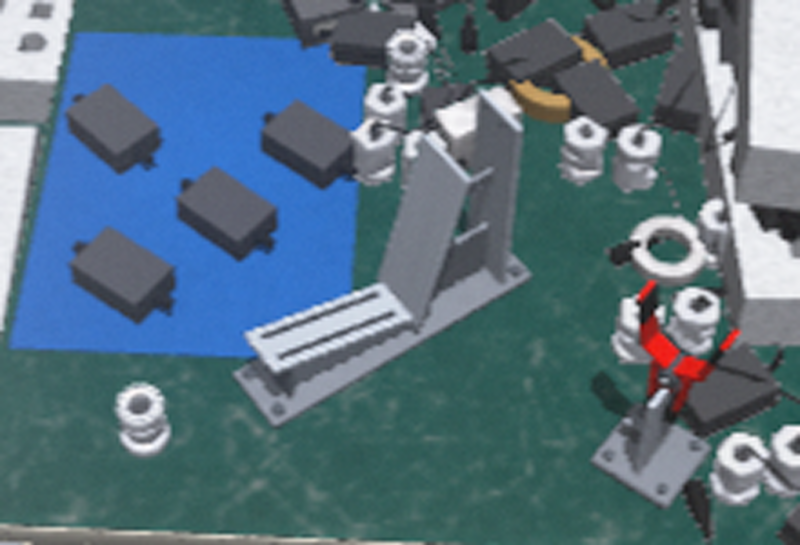

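View pics/top0z.png

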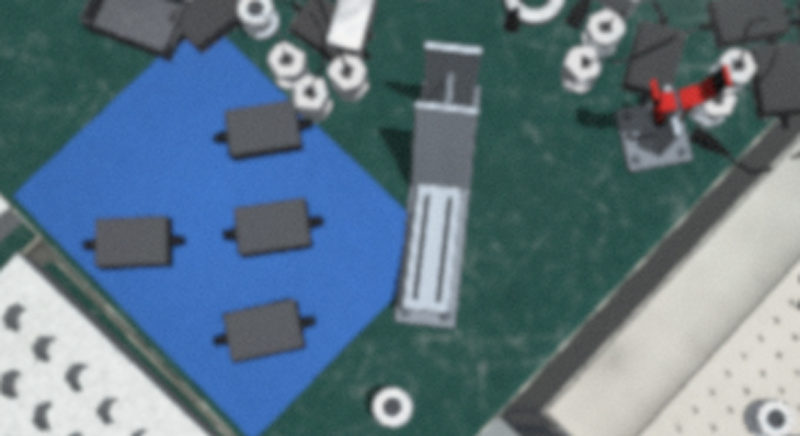

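```bash
cat > ad.py <<'E'
from h import *
def adapters(fn,cam):
    im=cv2.imread('pics/'+fn); k=imaging.calibration(cam)
    hsv=cv2.cvtColor(im,cv2.COLOR_BGR2HSV)
    # mat polygon
    blue=((hsv[...,0]>98)&(hsv[...,0]<120)&(hsv[...,1]>120)&(hsv[...,2]>60)).astype(np.uint8)
    n,l,st,c=cv2.connectedComponentsWithStats(blue); b=1+np.argmax(st[1:,4]); 
    cn=cv2.findContours((l==b).astype(np.uint8),cv2.RETR_EXTERNAL,cv2.CHAIN_APPROX_NONE)[0]; hull=cv2.convexHull(np.vstack(cn))
    m=np.zeros(blue.shape,np.uint8); cv2.fillPoly(m,[hull],1)
    dark=((hsv[...,1]<90)&(hsv[...,2]<110)&(m>0)).astype(np.uint8)
    dark=cv2.morphologyEx(dark,cv2.MORPH_OPEN,np.ones((9,9),np.uint8) if cam!='wrist' else np.ones((25,25),np.uint8))
    out=[]
    for ctr in cv2.findContours(dark,cv2.RETR_EXTERNAL,cv2.CHAIN_APPROX_NONE)[0]:
        if cv2.contourArea(ctr)<150: continue
        w=np.array([px2z(k,*p[0],0.026)[:2] for p in ctr]).astype(np.float32)
        (cx,cy),(a,bb),ang=cv2.minAreaRect((w*1000))
        if a<bb: a,bb,ang=bb,a,ang+90
        out.append((round(cx/1000,4),round(cy/1000,4),round(a),round(bb),round((ang+90)%180-90,1)))
    return out
E
python3 - <<'E'
from ad import *
for o in adapters('top0.png','top'): print('top',o, proj(imaging.calibration('top'),[o[0],o[1],.026]).round())
for o in adapters('scene0.png','scene'): print('sc',o,proj(imaging.calibration('scene'),[o[0],o[1],.026]).round())
k=imaging.calibration('top');s=imaging.calibration('scene')
def tri(p,q):
    o1,d1=ray(k,*p);o2,d2=ray(s,*q); d1/=np.linalg.norm(d1);d2/=np.linalg.norm(d2)
    A=np.stack([d1,-d2],1); t=np.linalg.lstsq(A,o2-o1,rcond=None)[0]; a=o1+t[0]*d1;b=o2+t[1]*d2
    return ((a+b)/2).round(4),round(float(np.linalg.norm(a-b)),4)
zt=lambda u,v:(150+u*330/800,120+v*330/800); zs=lambda u,v:(235+u*220/800,140+v*220/800)
# corners: backstop top L/R, flag top L/R, bed upper L/R, bed foot L/R
for n,a,b in [('bsL',(415,105),(428,137)),('bsR',(478,105),(468,180)),('flL',(427,44),(480,92)),('flR',(481,51),(520,122)),('bedupL',(404,308),(247,333)),('bedupR',(452,312),(270,368)),('footL',(418,185),(380,285)),('footR',(468,188),(408,322))]:
    print(n,tri(zt(*a),zs(*b)))
E
```

```text
top (0.4611, 0.2193, 64, 42, -78.8) [259. 256.]
top (0.5393, 0.3357, 63, 39, 89.1) [205. 220.]
top (0.5515, 0.2129, 60, 41, -89.0) [262. 213.]
top (0.6402, 0.2225, 61, 43, -89.0) [258. 173.]
bsL (array([0.6275, 0.0828, 0.1527]), 0.0036)
bsR (array([0.6222, 0.0351, 0.1566]), 0.0038)
flL (array([0.6682, 0.0738, 0.175 ]), 0.0008)
flR (array([0.6598, 0.0318, 0.1856]), 0.0023)
bedupL (array([0.4757, 0.0952, 0.0603]), 0.0027)
bedupR (array([0.4679, 0.0566, 0.0703]), 0.0039)
footL (array([0.5873, 0.0826, 0.0253]), 0.0002)
footR (array([0.579 , 0.0401, 0.0343]), 0.0068)
```

```bash
python3 -m handwheel '{"twist":[[0,0,0],[0,0,0],[0,0,0],[0,0,0],[0,0,0],[0,0,0],[0,0,0],[0,0,0]],"translation":[[4.6,-0.5,-3.1],[4.6,-0.5,-3.1],[4.6,-0.5,-3.1],[4.6,-0.5,-3.1],[4.6,-0.5,-3.1],[4.6,-0.5,-3.1],[4.6,-0.5,-3.1],[4.6,-0.5,-3.1]],"jaw":[8.5,8.5,8.5,8.5,8.5,8.5,8.5,8.5]}' 40
python3 -m handwheel '{"twist":[[0,10.7,0],[0,10.7,0],[0,10.7,0],[0,10.7,0],[0,10.7,0],[0,10.7,0],[0,0,0]],"translation":[[0,0,0],[0,0,0],[0,0,0],[0,0,0],[0,0,0],[0,0,0],[0,0,0]],"jaw":[8.5,8.5,8.5,8.5,8.5,8.5,8.5]}'
python3 - <<'E'
from h import *
snap('wrist','w1.png'); s=telemetry.get_state(); print(s['joints'].round(3),s['tool_pos'],R.from_rotvec(s['ee_rot']).as_matrix().round(3))
E
```

```text
time_s: 1.95
tool_pos: [0.5169, 0.2251, 0.2718]
ee_rot: [-1.542, 0.349, -0.35]
force: [1.5, 0.9, -0.3]
grip_width: 0.0849
time_s: 2.82
tool_pos: [0.5161, 0.2268, 0.2714]
ee_rot: [-1.212, 1.204, -1.204]
force: [-0.4, 0.8, -0.7]
grip_width: 0.0852
[-0.72   0.253  0.284  1.766 -0.078  1.133 -0.404] [0.51604768 0.22679155 0.27139585] [[ 0.008  0.     1.   ]
 [-1.     0.     0.008]
 [-0.    -1.     0.   ]]
```

View pics/w1.png

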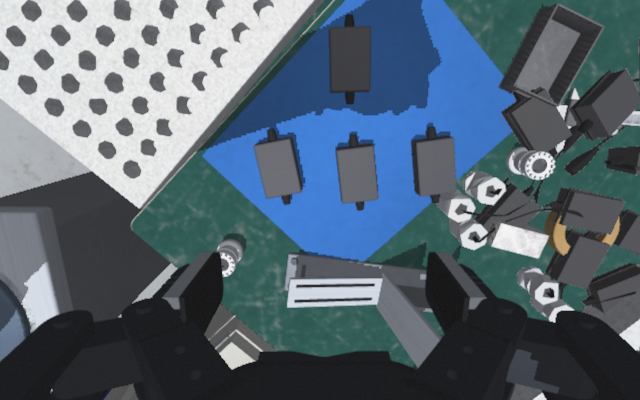

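Run:
```python
from ad import *
k=imaging.calibration('wrist')
for o in adapters('w1.png','wrist'): print('w',o,proj(k,[o[0],o[1],.026]).round())
r=imaging.search_frame('wrist','adapter0'); print([(round(d['score'],2),np.round(d['bbox']).tolist()) for d in r])
# rack bed corners
for o in [(288,282),(378,280),(383,303),(289,307)]: print(px2z(k,*o,.06).round(4),px2z(k,*o,.03).round(4))
im=cv2.imread('pics/w1.png')[230:360,180:460]; cv2.imwrite('pics/w1z.png',cv2.resize(im,None,fx=2.8,fy=2.8,interpolation=cv2.INTER_CUBIC))
```

```text
w (0.6407, 0.2248, 65, 45, -83.8) [433. 166.]
w (0.5422, 0.3375, 63, 42, -89.3) [350.  60.]
[(0.97, [253.0, 126.0, 303.0, 203.0]), (0.69, [410.0, 125.0, 455.0, 199.0]), (0.66, [336.0, 132.0, 377.0, 208.0]), (0.66, [324.0, 10.0, 377.0, 106.0])]
[0.4755 0.0954 0.06  ] [0.4722 0.0788 0.03  ]
[0.5785 0.0988 0.06  ] [0.5839 0.0824 0.03  ]
[0.5858 0.069  0.06  ] [0.5919 0.0501 0.03  ]
[0.476  0.0629 0.06  ] [0.4727 0.0435 0.03  ]
```

View pics/w1z.png

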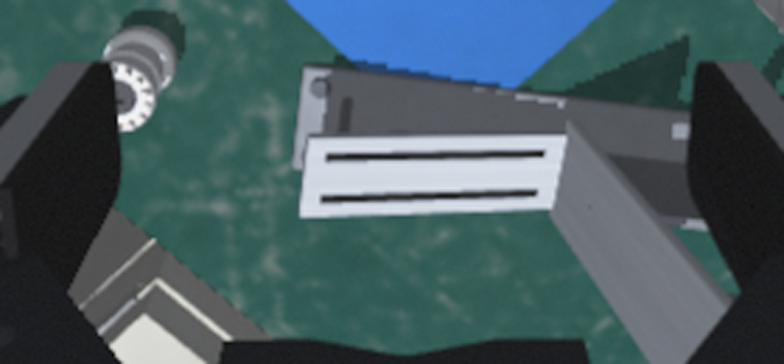

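```bash
cat > rack.py <<'E'
from h import *
from scipy.optimize import least_squares
zt=lambda u,v:(150+u*330/800,120+v*330/800); zs=lambda u,v:(235+u*220/800,140+v*220/800)
def frame(p):
    x,y,z,yaw=p[:4]; Rm=R.from_euler('z',yaw).as_matrix()@R.from_euler('y',np.deg2rad(15)).as_matrix()
    return np.array([x,y,z]),Rm
if __name__=='__main__':
    ks={c:imaging.calibration(c) for c in ['top','scene','wrist']}
    U=(-.118,.019,0);UR=(-.118,-.019,0);F=(0,.019,0);FR=(0,-.019,0);BL=(0,.025,.135);BR=(0,-.025,.135)
    obs=[('wrist',U,(290.7,278.6)),('wrist',UR,(287.1,307.5)),('wrist',F,(382.5,278.6)),('wrist',FR,(377.1,303.9)),
    ('top',U,zt(404,308)),('top',UR,zt(452,312)),('top',F,zt(420,186)),('top',FR,zt(466,188)),('top',BL,zt(415,105)),('top',BR,zt(478,105)),
    ('scene',U,zs(247,335)),('scene',UR,zs(270,368)),('scene',F,zs(385,285)),('scene',FR,zs(413,320)),('scene',BL,zs(430,137)),('scene',BR,zs(468,180))]
    def res(p):
        t,Rm=frame(p); r=[]
        for c,q,px in obs: r+=list((proj(ks[c],t+Rm@np.array(q))-px)*(1 if c!='wrist' else 1.0))
        return r
    s=least_squares(res,[.583,.061,.03,-.12],loss='soft_l1',x_scale=[.01,.01,.01,.1])
    print(s.x, np.array(s.fun).reshape(-1,2).round(1).tolist())
    im=cv2.imread('pics/w1.png');t,Rm=frame(s.x)
    np.save('rack.npy',s.x)
    hsv=cv2.cvtColor(im,cv2.COLOR_BGR2HSV); print(hsv[165,277],hsv[172,356],hsv[165,434])
E
python3 rack.py; sed -i 's/\[...,2\]<110/[...,2]<125/' ad.py
python3 - <<'E'
from ad import *
k=imaging.calibration('wrist')
for o in adapters('w1.png','wrist'): print('w',o,proj(k,[o[0],o[1],.026]).round())
E
```

```text
[ 0.58800874  0.06291327  0.02419768 -0.12970239] [[-0.6, 0.3], [-0.5, -0.0], [0.0, -0.4], [0.1, 0.7], [-0.3, -1.2], [-1.7, -0.7], [-0.4, -1.8], [-2.0, -0.6], [0.3, -0.3], [0.3, 2.6], [-0.2, 0.1], [1.9, 1.7], [-0.3, -0.2], [0.7, 0.1], [-1.8, -0.1], [0.3, 1.2]]
[116  17 118] [113  18 112] [111  17 106]
w (0.5542, 0.2156, 61, 42, -88.9) [357. 174.]
w (0.4632, 0.2214, 61, 44, -89.6) [278. 168.]
w (0.6417, 0.2249, 65, 46, -85.6) [434. 166.]
w (0.5422, 0.3375, 63, 42, -89.3) [350.  60.]
```

```bash
python3 -m handwheel '{"twist":[[0,0,0],[0,-7,0],[0,0,0],[0,0,0],[0,0,0],[0,0,0],[0,0,0],[0,0,0]],"translation":[[0.3,0,3.8],[0,4,0],[0,5.5,0],[0,5.5,0],[0,5,0],[0,4,0],[0,2.6,0],[0,0,0]],"jaw":[8.5,8.5,8.5,8.5,8.5,8.5,8.5,8.5]}' 40
python3 - <<'E'
from h import *
snap('wrist','w2.png');
E
```

```text
time_s: 3.92
tool_pos: [0.5526, 0.2232, 0.0033]
ee_rot: [-1.271, 1.117, -1.113]
force: [0.6, -0.0, 0.6]
grip_width: 0.0847
```

View pics/w2.png

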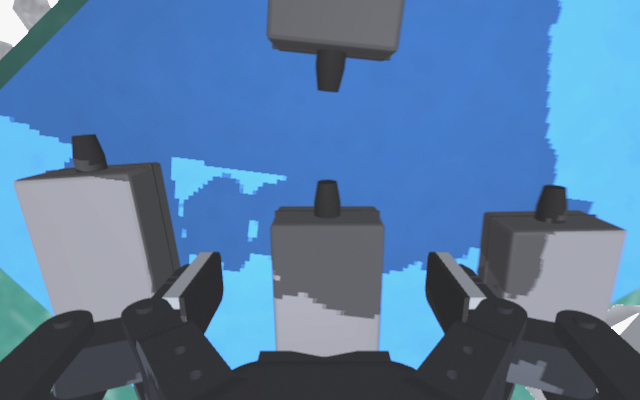

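```bash
python3 -m handwheel '{"twist":[[0,0,0],[0,0,0],[0,0,0],[0,0,0],[0,0,0],[0,0,0]],"translation":[[0,0,0],[0,0,0],[0,0,0],[0,0,0],[0,0,0],[0,0,0]],"jaw":[3,3,3,3,3,3]}' 45
python3 -m handwheel '{"twist":[[0,0,0],[0,0,0],[0,0,0],[0,0,0],[0,0,0],[0,0,0]],"translation":[[0,-1,0],[0,-3,0],[0,-5,0],[0,-6,0],[0,-6,0],[0,0,0]],"jaw":[3,3,3,3,3,3]}'
python3 - <<'E'
from h import *
snap('wrist','w3.png');s=telemetry.get_state();print(s['joints'].round(2))
E
```

```text
time_s: 4.72
tool_pos: [0.555, 0.2243, 0.0068]
ee_rot: [-1.264, 1.114, -1.115]
force: [-1.3, -0.2, 7.3]
grip_width: 0.0428
time_s: 5.48
tool_pos: [0.5571, 0.2247, 0.2213]
ee_rot: [-1.255, 1.11, -1.117]
force: [0.6, -0.2, -2.7]
grip_width: 0.0425
[-0.66  0.36  0.27  1.76 -0.11  1.04 -0.22]
```

View pics/w3.png

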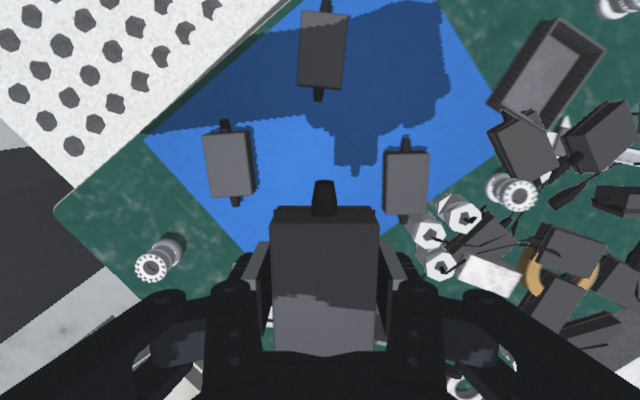

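```bash
cat > go.py <<'E'
# usage: go.py sx sy sz (slope coords of TCP, m) -> needed tool-frame move
import sys
from h import *
from rack import frame
def rel(P,Rt):
    s=telemetry.get_state(); Rc=R.from_rotvec(s['ee_rot']).as_matrix(); p=np.array(s['tool_pos'])
    print('transl cm',(Rc.T@(P-p)*100).round(2),'twist deg',np.rad2deg(R.from_matrix(Rc.T@Rt).as_rotvec()).round(1))
    Rd=R.from_matrix(Rc.T@Rt)
    return s
if __name__=='__main__':
    t,Rm=frame(np.load('rack.npy'))
    c=np.array(list(map(float,sys.argv[1:4]))); Rt=np.stack([Rm[:,0],-Rm[:,2],Rm[:,1]],1)
    s=rel(t+Rm@c,Rt); print('slope pos now mm',(Rm.T@(np.array(s['tool_pos'])-t)*1000).round(1),'F slope',(Rm.T@s['force']).round(1),'grip',round(s['grip_width'],4),'t',s['time_s'])
E
python3 -m handwheel '{"twist":[[0,-10.7,0],[0,-10.7,0],[0,-10.7,0],[0,-10.7,0],[0,-10.7,0],[0,-10.7,0],[0,-10.7,0],[0,0,0]],"translation":[[0,0,0],[0,0,0],[0,0,0],[0,0,0],[0,0,0],[0,0,0],[0,0,0],[0,0,0]],"jaw":[3,3,3,3,3,3,3,3]}'
python3 go.py -.085 0 .15
```

```text
time_s: 6.52
tool_pos: [0.5529, 0.2232, 0.2133]
ee_rot: [-1.57, 0.112, -0.106]
force: [-0.9, -0.4, -1.0]
grip_width: 0.0428
transl cm [  1.38   2.24 -15.43] twist deg [ 0.  -0.5 14.8]
slope pos now mm [-102.6  154.4  168.3] F slope [-0.5 -0.5 -1.2] grip 0.0428 t 6.525
```

```bash
python3 -m handwheel '{"twist":[[0,0,0],[0,0,0],[0,0,0],[0,0,7.4],[0,0,7.4],[0,0,0],[0,0,0]],"translation":[[0,0,-5],[0.4,0.5,-5.2],[0.5,0.7,-5.2],[0.5,1,0],[0,0,0],[0,0,0],[0,0,0]],"jaw":[3,3,3,3,3,3,3]}'
python3 go.py -.085 0 .030
python3 - <<'E'
from h import *
snap('wrist','w4.png');snap('scene','s4.png')
im=cv2.imread('pics/s4.png')[100:290,230:460]; cv2.imwrite('pics/s4z.png',cv2.resize(im,None,fx=3,fy=3,interpolation=cv2.INTER_CUBIC))
E
```

```text
time_s: 7.4
tool_pos: [0.5461, 0.0696, 0.1927]
ee_rot: [-1.542, 0.309, 0.095]
force: [0.5, 0.1, -0.5]
grip_width: 0.043
transl cm [-0.08 12.17 -0.14] twist deg [-0.1 -0.4  0.2]
slope pos now mm [-84.6   1.2 151.7] F slope [ 0.6  0.2 -0.3] grip 0.043 t 7.4
```

View pics/s4z.png

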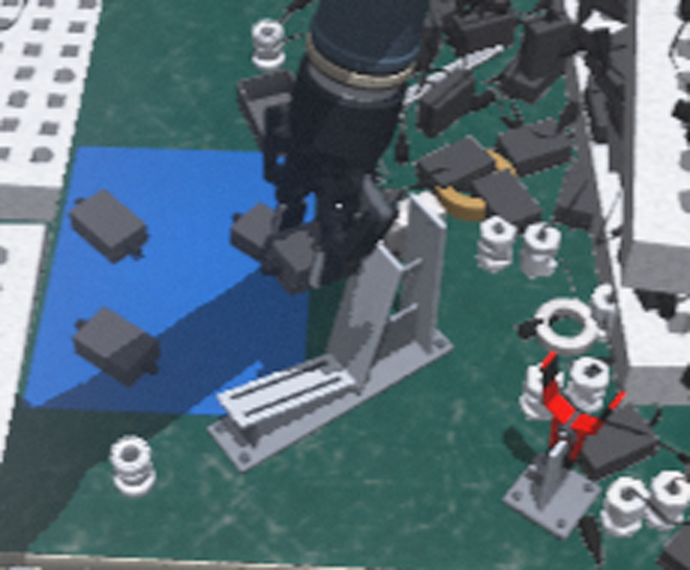

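View pics/w4.png

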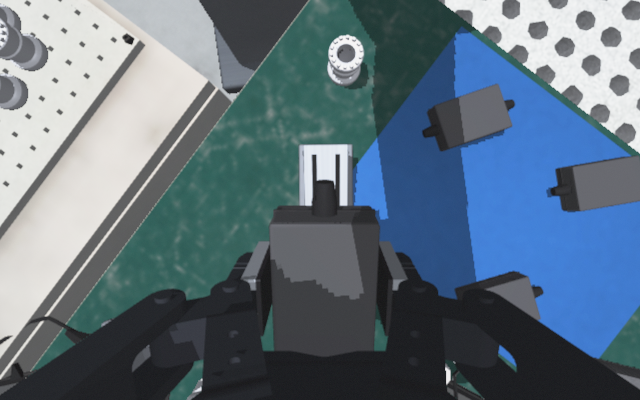

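```bash
python3 -m handwheel '{"twist":[[0,0,0],[0,0,0],[0,0,0],[0,0,0],[0,0,0],[0,0,0]],"translation":[[0,5,-0.1],[0,5,0],[0,2.2,0],[0,1,0],[0,1,0],[0,0,0]],"jaw":[3,3,3,3,3,3]}'
python3 go.py -.055 0 .006
python3 - <<'E'
from h import *
snap('wrist','w5.png')
E
```

```text
time_s: 8.25
tool_pos: [0.511, 0.0734, 0.0563]
ee_rot: [-1.541, 0.308, 0.095]
force: [0.3, -0.6, -0.3]
grip_width: 0.0433
transl cm [ 2.84  0.5  -0.03] twist deg [-0.1 -0.4  0.2]
slope pos now mm [-83.4   0.4  10.9] F slope [ 0.5 -0.5 -0.2] grip 0.0433 t 8.25
```

View pics/w5.png

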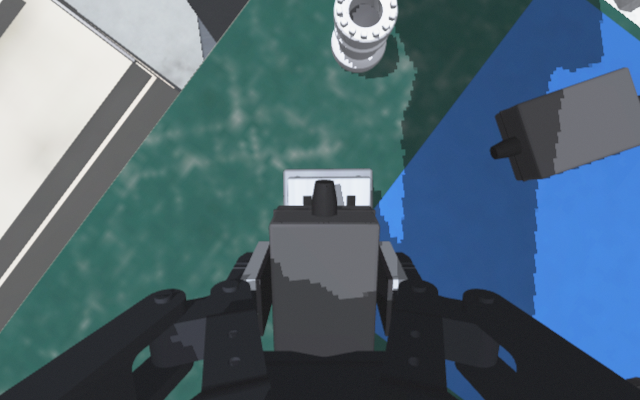

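```bash
python3 -m handwheel '{"twist":[[0,0,0],[0,0,0],[0,0,0],[0,0,0],[0,0,0]],"translation":[[1,0,0.1],[1,0,0],[0.3,0,0],[0.2,0,0],[0,0,0]],"jaw":[3,3,3,3,3]}'
python3 go.py -.055 0 .006
python3 -m handwheel '{"twist":[[0,0,0],[0,0,0],[0,0,0]],"translation":[[0.15,0,0],[0.15,0,0],[0,0,0]],"jaw":[3,3,3]}'
python3 go.py -.055 0 .006
```

```text
time_s: 8.93
tool_pos: [0.5349, 0.071, 0.0495]
ee_rot: [-1.541, 0.309, 0.096]
force: [-0.3, 0.4, -0.7]
grip_width: 0.043
transl cm [ 0.34  0.46 -0.11] twist deg [-0.1 -0.4  0.2]
slope pos now mm [-58.4   1.1  10.6] F slope [-0.1  0.3 -0.8] grip 0.043 t 8.925
time_s: 9.3
tool_pos: [0.5379, 0.0706, 0.0489]
ee_rot: [-1.541, 0.308, 0.095]
force: [1.0, 0.3, -0.4]
grip_width: 0.0428
transl cm [ 0.03  0.47 -0.12] twist deg [-0.1 -0.4  0.2]
slope pos now mm [-55.3   1.2  10.7] F slope [ 1.   0.4 -0.1] grip 0.0428 t 9.3
```

```bash
python3 -m handwheel '{"twist":[[0,0,0],[0,0,0],[0,0,0]],"translation":[[0.15,0,0],[0.15,0,0],[0,0,0]],"jaw":[3,3,3]}'
python3 go.py -.055 0 .006
python3 -m handwheel '{"twist":[[0,0,0],[0,0,0],[0,0,0]],"translation":[[0.1,0,0],[0.1,0,0],[0,0,0]],"jaw":[3,3,3]}'
python3 go.py -.055 0 .006
```

```text
time_s: 9.68
tool_pos: [0.5384, 0.0705, 0.0483]
ee_rot: [-1.541, 0.312, 0.1]
force: [-6.0, 0.0, 4.5]
grip_width: 0.0428
transl cm [-0.03  0.43 -0.11] twist deg [-0.1 -0.4 -0.1]
slope pos now mm [-54.7   1.1  10.3] F slope [-6.9 -0.7  2.8] grip 0.0428 t 9.675
time_s: 10.05
tool_pos: [0.5384, 0.0704, 0.0481]
ee_rot: [-1.541, 0.315, 0.104]
force: [-10.1, -0.1, 7.6]
grip_width: 0.043
transl cm [-0.03  0.41 -0.1 ] twist deg [-0.  -0.3 -0.4]
slope pos now mm [-54.6   1.   10.1] F slope [-11.7  -1.4   4.7] grip 0.043 t 10.05
```

```bash
python3 -m handwheel '{"twist":[[0,0,0],[0,0,0],[0,0,0],[0,0,0]],"translation":[[-0.35,0,0],[0,0.3,0],[0,0.2,0],[0,0,0]],"jaw":[3,3,3,3]}'
python3 go.py -.055 0 .006
```

```text
time_s: 10.55
tool_pos: [0.538, 0.0707, 0.0465]
ee_rot: [-1.54, 0.309, 0.097]
force: [-6.3, -0.7, 18.8]
grip_width: 0.0427
transl cm [-0.04  0.24 -0.12] twist deg [-0.1 -0.4  0.1]
slope pos now mm [-54.6   1.2   8.4] F slope [-10.8  -1.5  16.6] grip 0.0427 t 10.55
```

```bash
python3 -m handwheel '{"twist":[[0,0,0],[0,0,0],[0,0,0],[0,0,0],[0,0,0]],"translation":[[0,-0.15,0],[0,0,0],[0,0,0],[0,0,0],[0,0,0]],"jaw":[3,6.5,6.5,6.5,6.5]}'
python3 go.py -.055 0 .006
python3 -m handwheel '{"twist":[[0,0,0],[0,0,0],[0,0,0],[0,0,0],[0,0,0]],"translation":[[0,-3,0],[0,-5,0],[0,-6,0],[-3,-3,0],[0,0,0]],"jaw":[6.5,6.5,8.5,8.5,8.5]}'
python3 - <<'E'
from h import *
snap('wrist','w6.png');snap('scene','s6.png')
im=cv2.imread('pics/s6.png')[100:290,230:460]; cv2.imwrite('pics/s6z.png',cv2.resize(im,None,fx=3,fy=3,interpolation=cv2.INTER_CUBIC))
E
```

```text
time_s: 11.18
tool_pos: [0.5386, 0.0705, 0.0449]
ee_rot: [-1.541, 0.308, 0.095]
force: [-0.3, -0.6, 0.7]
grip_width: 0.0651
transl cm [-0.14  0.1  -0.11] twist deg [-0.1 -0.4  0.2]
slope pos now mm [-53.6   1.1   7. ] F slope [-0.4 -0.6  0.6] grip 0.0651 t 11.175
time_s: 11.8
tool_pos: [0.5537, 0.069, 0.2203]
ee_rot: [-1.54, 0.303, 0.091]
force: [0.6, 0.1, 0.1]
grip_width: 0.085
```

View pics/s6z.png

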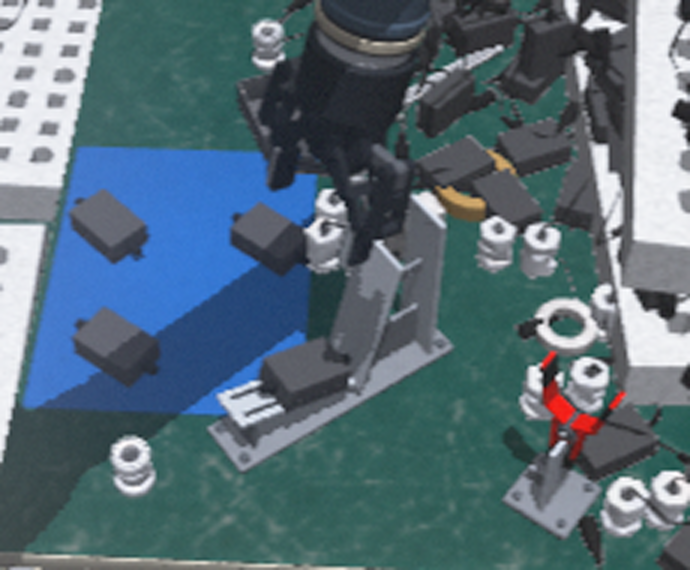

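View pics/w6.png

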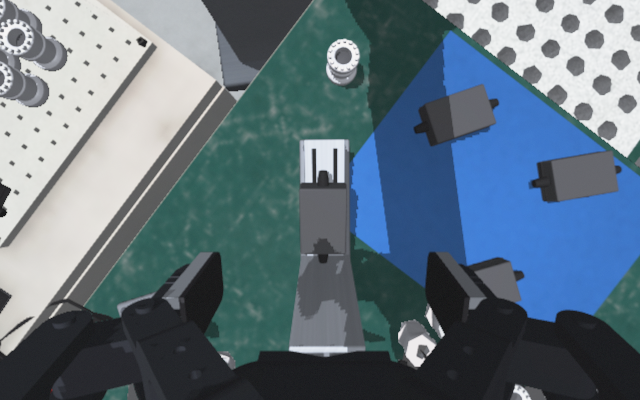

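```bash
cat > pick.py <<'E'
import sys
from h import *
from go import rel
x,y,psi,z=map(float,sys.argv[1:5]); a=np.deg2rad(psi)
Rt=np.array([[np.cos(a),0,-np.sin(a)],[np.sin(a),0,np.cos(a)],[0,-1,0]])
s=rel(np.array([x,y,z])-0.009*Rt[:,0],Rt); print(s['tool_pos'].round(4),s['force'].round(1),round(s['grip_width'],4),s['time_s'])
E
python3 -m handwheel '{"twist":[[0,0,-7.5],[0,0,-7.5],[0,0,0],[0,0,0],[0,0,0],[0,0,0]],"translation":[[0,0,0],[0,0,0],[-3.8,0,4.9],[-3.8,0,4.9],[-3.7,0,4.9],[0,0,0]],"jaw":[8.5,8.5,8.5,8.5,8.5,8.5]}'
python3 -m handwheel '{"twist":[[0,10,0],[0,10,0],[0,10,0],[0,10,0],[0,10,0],[0,10,0],[0,10,0],[0,0,0]],"translation":[[0,0,0],[0,0,0],[0,0,0],[0,0,0],[0,0,0],[0,0,0],[0,0,0],[0,0,0]],"jaw":[8.5,8.5,8.5,8.5,8.5,8.5,8.5,8.5]}'
python3 pick.py .4632 .2214 -78 .008
python3 - <<'E'
from ad import *
snap('wrist','w7.png')
k=imaging.calibration('wrist')
for o in adapters('w7.png','wrist'): print('w',o,proj(k,[o[0],o[1],.026]).round())
E
```

```text
time_s: 12.65
tool_pos: [0.4573, 0.2344, 0.2151]
ee_rot: [-1.569, 0.1, -0.099]
force: [1.4, -0.1, -0.1]
grip_width: 0.0852
time_s: 13.65
tool_pos: [0.4609, 0.2284, 0.2154]
ee_rot: [-1.303, 1.049, -1.053]
force: [-0.6, -0.2, -0.0]
grip_width: 0.0852
transl cm [-0.22 20.74  0.05] twist deg [-0.1  0.2  0.2]
[0.4609 0.2284 0.2154] [-0.6 -0.2 -0. ] 0.0852 13.65
w (0.6378, 0.2276, 63, 52, -77.8) [495. 210.]
w (0.4617, 0.2222, 64, 42, -77.8) [324. 179.]
w (0.5395, 0.3379, 67, 47, -87.9) [434.  76.]
```

View pics/w7.png

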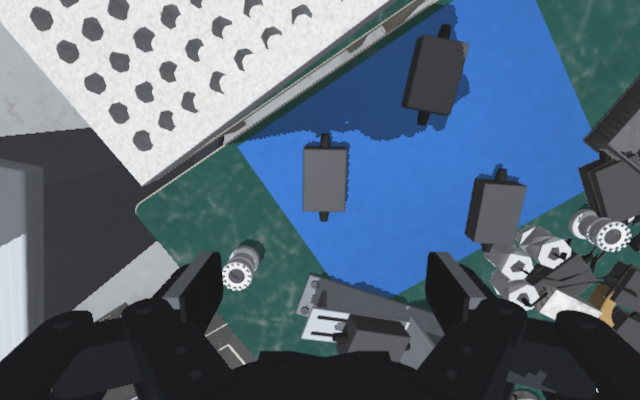

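```bash
python3 -m handwheel '{"twist":[[0,0,0],[0,0,0],[0,0,0],[0,0,0],[0,0,0],[0,0,0]],"translation":[[-0.3,4,0],[0,5.5,0],[0,5.5,0],[0,4,0],[0,1.7,0],[0,0,0]],"jaw":[8.5,8.5,8.5,8.5,8.5,8.5]}' 45
python3 pick.py .4620 .2218 -78 .008
python3 -m handwheel '{"twist":[[0,0,0],[0,0,0],[0,0,0],[0,0,0],[0,0,0],[0,0,0]],"translation":[[0,0,0],[0,0,0],[0,0,0],[0,0,0],[0,0,0],[0,0,0]],"jaw":[3,3,3,3,3,3]}' 45
python3 pick.py .4620 .2218 -78 .008
```

```text
time_s: 14.45
tool_pos: [0.4607, 0.232, 0.009]
ee_rot: [-1.302, 1.049, -1.053]
force: [0.3, -0.4, 0.4]
grip_width: 0.0847
transl cm [ 0.12  0.11 -0.09] twist deg [-0.1  0.2  0.1]
[0.4607 0.232  0.009 ] [ 0.3 -0.4  0.4] 0.0847 14.45
time_s: 15.2
tool_pos: [0.4619, 0.233, 0.0113]
ee_rot: [-1.297, 1.048, -1.054]
force: [-0.9, -0.6, 5.6]
grip_width: 0.0425
transl cm [ 0.2   0.33 -0.23] twist deg [-0.3  0.2  0. ]
[0.4619 0.233  0.0113] [-0.9 -0.6  5.6] 0.0425 15.2
```

```bash
python3 -m handwheel '{"twist":[[0,0,0],[0,0,0],[0,0,0],[0,0,0],[0,0,0],[0,0,0]],"translation":[[0,-1,0],[0,-3,0],[0,-5.5,0],[0,-6,0],[0,-6,0],[0,0,0]],"jaw":[3,3,3,3,3,3]}'
python3 -m handwheel '{"twist":[[0,-10,0],[0,-10,0],[0,-10,0],[0,-10,0],[0,-10,0],[0,-10,0],[0,-10,0],[0,0,0]],"translation":[[0,0,0],[0,0,0],[0,0,0],[0,0,0],[0,0,0],[0,0,0],[0,0,0],[0,0,0]],"jaw":[3,3,3,3,3,3,3,3]}'
python3 go.py -.087 0 .11
```

```text
time_s: 15.95
tool_pos: [0.4628, 0.2339, 0.2305]
ee_rot: [-1.288, 1.044, -1.055]
force: [0.3, 0.4, -1.1]
grip_width: 0.0427
time_s: 16.95
tool_pos: [0.4594, 0.232, 0.2239]
ee_rot: [-1.569, 0.108, -0.111]
force: [0.2, -0.5, -1.3]
grip_width: 0.0425
transl cm [  9.51   7.12 -15.  ] twist deg [-0.  -0.5 15.1]
slope pos now mm [-196.   151.   154.2] F slope [ 0.6 -0.4 -1.2] grip 0.0425 t 16.95
```

```bash
python3 -m handwheel '{"twist":[[0,0,0],[0,0,0],[0,0,0],[0,-0.5,7.5],[0,0,7.5],[0,0,0],[0,0,0]],"translation":[[3,0,-5],[3.2,1,-5],[3.3,1,-4.9],[0,2,0],[0,1.5,0],[0,0,0],[0,0,0]],"jaw":[3,3,3,3,3,3,3]}'
python3 go.py -.087 .001 .044
python3 - <<'E'
from h import *
snap('wrist','w8.png')
E
```

```text
time_s: 17.82
tool_pos: [0.5317, 0.0725, 0.1703]
ee_rot: [-1.542, 0.302, 0.101]
force: [-0.8, 0.8, -0.5]
grip_width: 0.0427
transl cm [ 0.55  8.24 -0.12] twist deg [0.  0.1 0.3]
slope pos now mm [-92.9   2.2 126.3] F slope [-0.7  0.7 -0.7] grip 0.0427 t 17.825
```

View pics/w8.png

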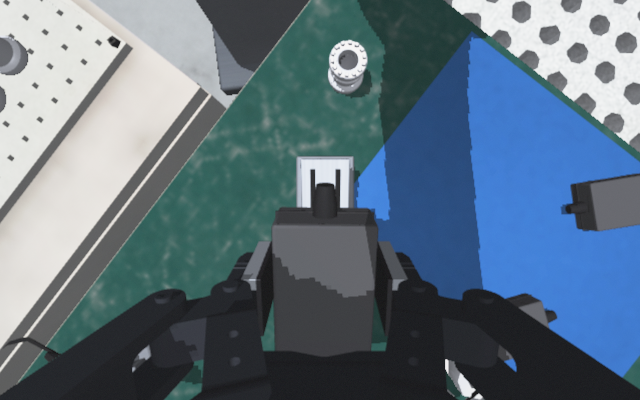

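```bash
python3 -m handwheel '{"twist":[[0,0,0],[0,0,0],[0,0,0],[0,0,0],[0,0,0],[0,0,0],[0,0,0]],"translation":[[0,4,-0.1],[0,3,0],[0,1.1,0],[1,0,0],[1,0,0],[1,0,0],[0,0,0]],"jaw":[3,3,3,3,3,3,3]}'
python3 go.py -.057 .001 .039
python3 -m handwheel '{"twist":[[0,0,0],[0,0,0],[0,0,0]],"translation":[[0.3,0,0],[0.2,0,0],[0,0,0]],"jaw":[3,3,3]}'
python3 go.py -.057 .001 .039
```

```text
time_s: 18.75
tool_pos: [0.5416, 0.0699, 0.0843]
ee_rot: [-1.542, 0.301, 0.101]
force: [0.2, 0.5, -1.0]
grip_width: 0.0425
transl cm [0.38 0.69 0.01] twist deg [-0.   0.1  0.3]
slope pos now mm [-60.9   0.9  45.9] F slope [ 0.4  0.5 -0.9] grip 0.0425 t 18.75
time_s: 19.12
tool_pos: [0.545, 0.0696, 0.0829]
ee_rot: [-1.542, 0.302, 0.102]
force: [-0.1, 0.3, -0.6]
grip_width: 0.0428
transl cm [ 0.02  0.64 -0.01] twist deg [-0.   0.1  0.2]
slope pos now mm [-57.2   1.1  45.4] F slope [ 0.   0.2 -0.6] grip 0.0428 t 19.125
```

```bash
python3 -m handwheel '{"twist":[[0,0,0],[0,0,0],[0,0,0]],"translation":[[0.15,0,0],[0.15,0,0],[0,0,0]],"jaw":[3,3,3]}'
python3 go.py -.057 .001 .039
```

```text
time_s: 19.5
tool_pos: [0.5451, 0.0695, 0.0825]
ee_rot: [-1.542, 0.306, 0.108]
force: [-7.6, -0.3, 5.0]
grip_width: 0.0427
transl cm [0.  0.6 0. ] twist deg [ 0.   0.1 -0.2]
slope pos now mm [-57.   1.  45.] F slope [-8.5 -1.3  2.9] grip 0.0427 t 19.5
```

Contact. Back off slightly, lower.

```bash
python3 -m handwheel '{"twist":[[0,0,0],[0,0,0],[0,0,0],[0,0,0]],"translation":[[-0.2,0,0],[0,0.4,0],[0,0.25,0],[0,0,0]],"jaw":[3,3,3,3]}'
python3 go.py -.057 .001 .039
```

```text
time_s: 20.0
tool_pos: [0.5436, 0.0699, 0.0767]
ee_rot: [-1.542, 0.303, 0.104]
force: [-5.3, -0.6, 6.2]
grip_width: 0.0426
transl cm [-0.    0.01 -0.01] twist deg [-0.   0.1  0.1]
slope pos now mm [-57.    1.1  39.1] F slope [-6.6 -1.3  4.6] grip 0.0426 t 20.0
```

```bash
python3 -m handwheel '{"twist":[[0,0,0],[0,0,0],[0,0,0]],"translation":[[0,0.15,0],[0,0.1,0],[0,0,0]],"jaw":[3,3,3]}'
python3 go.py -.057 .001 .039
```

```text
time_s: 20.38
tool_pos: [0.5436, 0.0699, 0.0766]
ee_rot: [-1.541, 0.303, 0.103]
force: [-6.9, -1.1, 19.7]
grip_width: 0.0427
transl cm [-0.    0.   -0.02] twist deg [-0.1  0.1  0.1]
slope pos now mm [-57.    1.2  39. ] F slope [-11.6  -2.   17.3] grip 0.0427 t 20.375
```

Seated. Relax and open.

```bash
python3 -m handwheel '{"twist":[[0,0,0],[0,0,0],[0,0,0],[0,0,0],[0,0,0]],"translation":[[0,-0.2,0],[0,0,0],[0,0,0],[0,0,0],[0,0,0]],"jaw":[3,6.5,6.5,6.5,6.5]}'
python3 -m handwheel '{"twist":[[0,0,0],[0,0,0],[0,0,0],[0,0,0],[0,0,0]],"translation":[[0,-3,0],[0,-5,0],[0,-4,0],[-2,-2,0],[0,0,0]],"jaw":[6.5,6.5,8.5,8.5,8.5]}'
python3 - <<'E'
from h import *
snap('wrist','w9.png');snap('scene','s9.png')
im=cv2.imread('pics/s9.png')[100:290,230:460]; im=cv2.resize(im,None,fx=3,fy=3,interpolation=cv2.INTER_CUBIC)
w=cv2.imread('pics/w9.png'); cv2.imwrite('pics/c9.png',im)
E
```

```text
time_s: 21.0
tool_pos: [0.5446, 0.0696, 0.0757]
ee_rot: [-1.542, 0.301, 0.102]
force: [-0.2, -0.3, -0.2]
grip_width: 0.0648
time_s: 21.62
tool_pos: [0.5614, 0.0677, 0.2182]
ee_rot: [-1.541, 0.298, 0.099]
force: [0.3, -0.3, 0.1]
grip_width: 0.0852
```

View pics/c9.png

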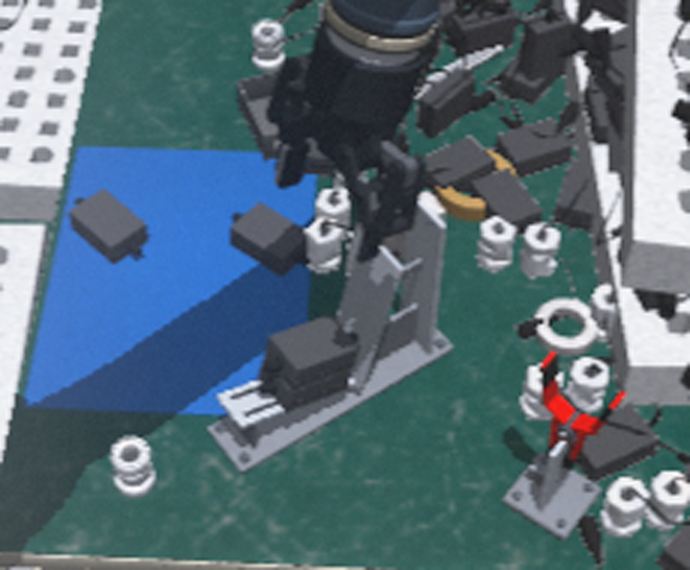

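View pics/w9.png

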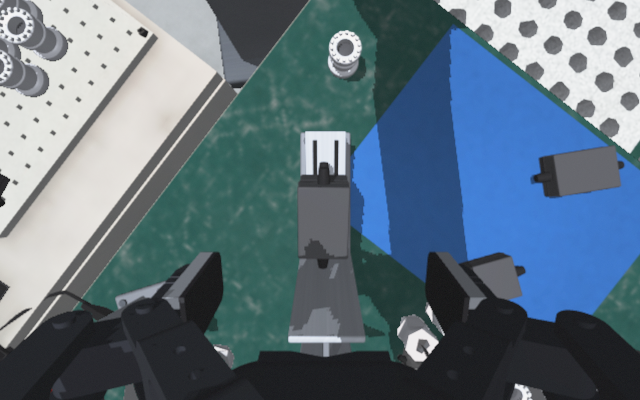

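```bash
python3 -m handwheel '{"twist":[[0,0,-7.5],[0,0,-7.5],[0,0,0],[0,0,0],[0,0,0],[0,0,0],[0,0,0]],"translation":[[0,0,0],[0,0,0],[-1.1,0,5.5],[-1.1,0,5.5],[-1.1,0,5.5],[-1.1,0,5.5],[-1.1,0,5.4]],"jaw":[8.5,8.5,8.5,8.5,8.5,8.5,8.5]}'
python3 -m handwheel '{"twist":[[0,10.1,0],[0,10.1,0],[0,10.1,0],[0,10.1,0],[0,10.1,0],[0,10.1,0],[0,10.1,0],[0,10.1,0]],"translation":[[0,0,0],[0,0,0],[0,0,0],[0,0,0],[0,0,0],[0,0,0],[0,0,0],[0,0,0]],"jaw":[8.5,8.5,8.5,8.5,8.5,8.5,8.5,8.5]}'
python3 pick.py .542 .3375 -88 .008
python3 - <<'E'
from ad import *
snap('wrist','w10.png')
k=imaging.calibration('wrist')
for o in adapters('w10.png','wrist'): print('w',o,proj(k,[o[0],o[1],.026]).round())
E
```

```text
time_s: 22.6
tool_pos: [0.5405, 0.3477, 0.2144]
ee_rot: [-1.57, 0.099, -0.102]
force: [0.3, 0.0, 0.5]
grip_width: 0.0851
time_s: 23.6
tool_pos: [0.5407, 0.3459, 0.2143]
ee_rot: [-1.222, 1.188, -1.192]
force: [-0.6, -0.3, -0.0]
grip_width: 0.0847
transl cm [-0.1  20.63  0.07] twist deg [-0.1 -0.5  0.1]
[0.5407 0.3459 0.2143] [-0.6 -0.3 -0. ] 0.0847 23.6
w (0.4179, 0.2344, 36, 29, 86.7) [206. 274.]
w (0.6492, 0.2317, 65, 62, -85.5) [423. 280.]
w (0.5425, 0.3402, 64, 42, -88.7) [326. 179.]
```

View pics/w10.png

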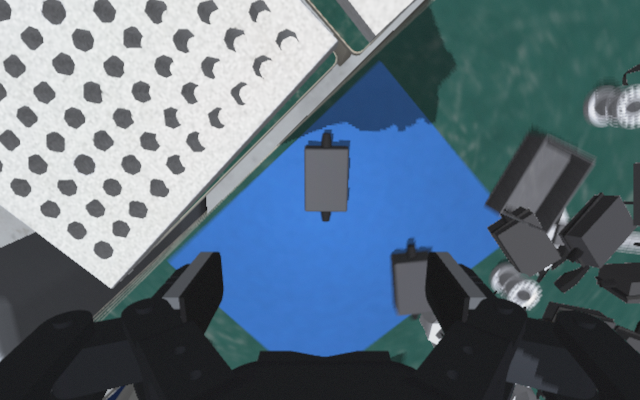

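Run:
```python
from h import *
k=imaging.calibration('wrist');t=imaging.calibration('top')
for p in [(205,212),(350,60),(110,288),(335,50)]: print(p,px2z(k,*p,0).round(3),px2z(k,*p,.06).round(3))
for p in [(30,352),(163,227),(150,215),(20,80)]: print('top',p,px2z(t,*p,0).round(3),px2z(t,*p,.06).round(3))
# triangulate tray corner: top (163,228) & wrist (335,50)
o1,d1=ray(t,163,227);o2,d2=ray(k,335,50);q=np.linalg.lstsq(np.stack([d1,-d2],1),o2-o1,rcond=None)[0];print(o1+q[0]*d1,o2+q[1]*d2)
```

```text
(205, 212) [0.412 0.295 0.   ] [0.433 0.314 0.06 ]
(350, 60) [0.563 0.453 0.   ] [0.559 0.446 0.06 ]
(110, 288) [0.295 0.199 0.   ] [0.336 0.235 0.06 ]
(335, 50) [0.548 0.461 0.   ] [0.547 0.453 0.06 ]
top (30, 352) [0.271 0.697 0.   ] [0.277 0.66  0.06 ]
top (163, 227) [0.529 0.433 0.   ] [0.521 0.412 0.06 ]
top (150, 215) [0.556 0.463 0.   ] [0.546 0.44  0.06 ]
top (20, 80) [0.88  0.785 0.   ] [0.851 0.743 0.06 ]
[ 0.5496109   0.48325876 -0.14523412] [ 0.55264046  0.48160601 -0.14537817]
```

```bash
python3 -m handwheel '{"twist":[[0,0,0],[0,0,0],[0,0,0],[0,0,0],[0,0,0],[0,0,0]],"translation":[[-0.2,4,0.1],[0,5.5,0],[0,5.5,0],[0,4,0],[0,1.6,0],[0,0,0]],"jaw":[7,7,7,7,7,7]}' 45
python3 -m handwheel '{"twist":[[0,0,0],[0,0,0],[0,0,0],[0,0,0],[0,0,0],[0,0,0]],"translation":[[0,0,0],[0,0,0],[0,0,0],[0,0,0],[0,0,0],[0,0,0]],"jaw":[3,3,3,3,3,3]}' 45
python3 pick.py .542 .339 -88 .008
```

```text
time_s: 24.4
tool_pos: [0.5423, 0.3479, 0.0092]
ee_rot: [-1.224, 1.183, -1.187]
force: [0.1, -0.2, 0.8]
grip_width: 0.0701
time_s: 25.15
tool_pos: [0.5441, 0.3492, 0.0125]
ee_rot: [-1.218, 1.181, -1.187]
force: [0.1, 0.0, 6.8]
grip_width: 0.0425
transl cm [ 0.11  0.45 -0.25] twist deg [-0.4 -0.1 -0.1]
[0.5441 0.3492 0.0125] [0.1 0.  6.8] 0.0425 25.15
```

```bash
python3 -m handwheel '{"twist":[[0,0,0],[0,0,0],[0,0,0],[0,0,0],[0,0,0],[0,0,0]],"translation":[[0,-1,0],[0,-3,0],[0,-5.5,0],[0,-6,0],[0,-6,0],[0,0,0]],"jaw":[3,3,3,3,3,3]}'
python3 -m handwheel '{"twist":[[0,-10.1,0],[0,-10.1,0],[0,-10.1,0],[0,-10.1,0],[0,-10.1,0],[0,-10.1,0],[0,-10.1,0],[0,-10.1,0]],"translation":[[0,0,0],[0,0,0],[0,0,0],[0,0,0],[0,0,0],[0,0,0],[0,0,0],[0,0,0]],"jaw":[3,3,3,3,3,3,3,3]}'
python3 go.py -.087 0 .13
```

```text
time_s: 25.9
tool_pos: [0.5446, 0.3495, 0.2319]
ee_rot: [-1.21, 1.179, -1.186]
force: [0.0, 0.9, -1.1]
grip_width: 0.0426
time_s: 26.9
tool_pos: [0.5409, 0.3476, 0.2238]
ee_rot: [-1.57, 0.095, -0.097]
force: [-0.3, 0.6, -0.7]
grip_width: 0.0428
transl cm [  3.1    5.2  -27.64] twist deg [ 0.1  0.4 15.1]
slope pos now mm [-132.3  276.2  171.2] F slope [-0.2  0.5 -0.8] grip 0.0428 t 26.9
```

```bash
python3 -m handwheel '{"twist":[[0,0,0],[0,0,0],[0,0,0],[0,0,0],[0,0,0],[0,0.4,7.5],[0,0,7.5],[0,0,0]],"translation":[[0,0,-5.5],[0,0,-5.5],[1,0,-5.5],[1,0,-5.5],[1,0,-5.6],[0,2,0],[0,1.5,0],[0,0,0]],"jaw":[3,3,3,3,3,3,3,3]}'
python3 go.py -.087 .001 .073
python3 - <<'E'
from h import *
snap('wrist','w11.png')
E
```

```text
time_s: 27.9
tool_pos: [0.5341, 0.0701, 0.1873]
ee_rot: [-1.543, 0.312, 0.099]
force: [-0.0, 0.5, -1.7]
grip_width: 0.0421
transl cm [0.78 7.04 0.09] twist deg [ 0.  -0.4 -0.1]
slope pos now mm [-9.470e+01  1.000e-01  1.435e+02] F slope [ 0.3  0.5 -1.7] grip 0.0421 t 27.9
```

View pics/w11.png

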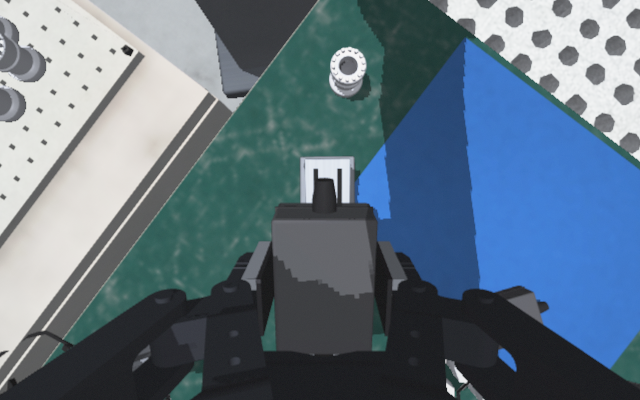

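```bash
python3 -m handwheel '{"twist":[[0,0,0],[0,0,0],[0,0,0],[0,0,0],[0,0,0],[0,0,0],[0,0,0],[0,0,0]],"translation":[[0,4,0.1],[0,3,0],[1,0,0],[1,0,0],[1,0,0],[0.6,0,0],[0.3,0,0],[0,0,0]],"jaw":[3,3,3,3,3,3,3,3]}'
python3 go.py -.056 .001 .066
```

```text
time_s: 28.95
tool_pos: [0.5545, 0.0693, 0.1127]
ee_rot: [-1.541, 0.307, 0.097]
force: [-0.5, 0.5, -0.6]
grip_width: 0.0424
transl cm [-0.02  1.07 -0.1 ] twist deg [-0.1 -0.3  0.2]
slope pos now mm [-55.8   2.   76.7] F slope [-0.3  0.5 -0.7] grip 0.0424 t 28.95
```

```bash
python3 -m handwheel '{"twist":[[0,0,0],[0,0,0],[0,0,0],[0,0,0]],"translation":[[0,0.5,-0.1],[0.15,0,0],[0.15,0,0],[0,0,0]],"jaw":[3,3,3,3]}'
python3 go.py -.056 .001 .066
```

```text
time_s: 29.45
tool_pos: [0.5536, 0.0682, 0.1072]
ee_rot: [-1.541, 0.311, 0.101]
force: [-5.5, 0.6, 1.5]
grip_width: 0.0425
transl cm [-0.09  0.51  0.02] twist deg [-0.  -0.3 -0.1]
slope pos now mm [-55.1   0.8  71.1] F slope [-5.7 -0.1  0. ] grip 0.0425 t 29.45
```

```bash
python3 -m handwheel '{"twist":[[0,0,0],[0,0,0],[0,0,0],[0,0,0],[0,0,0]],"translation":[[0.1,0,0],[-0.2,0,0],[0,0.4,0],[0,0.25,0],[0,0,0]],"jaw":[3,3,3,3,3]}'
python3 go.py -.056 .001 .066
```

```text
time_s: 30.08
tool_pos: [0.5525, 0.0687, 0.1024]
ee_rot: [-1.54, 0.309, 0.099]
force: [-5.5, -0.0, 8.9]
grip_width: 0.0426
transl cm [-0.1   0.02 -0.01] twist deg [-0.1 -0.3  0.1]
slope pos now mm [-55.    1.1  66.2] F slope [-7.6 -0.7  7.2] grip 0.0426 t 30.075
```

```bash
python3 -m handwheel '{"twist":[[0,0,0],[0,0,0]],"translation":[[0,0.15,0],[0,0,0]],"jaw":[3,3]}'
python3 go.py -.056 .001 .066
python3 -m handwheel '{"twist":[[0,0,0],[0,0,0],[0,0,0],[0,0,0],[0,0,0]],"translation":[[0,-0.15,0],[0,0,0],[0,0,0],[0,0,0],[0,0,0]],"jaw":[3,6.5,6.5,6.5,6.5]}'
python3 -m handwheel '{"twist":[[0,0,0],[0,0,0],[0,0,0],[0,0,0],[0,0,0]],"translation":[[0,-3,0],[0,-5,0],[0,-3,0],[-2,-2,0],[0,0,0]],"jaw":[6.5,6.5,8.5,8.5,8.5]}'
python3 - <<'E'
from h import *
snap('wrist','w12.png');snap('scene','s12.png')
im=cv2.imread('pics/s12.png')[100:290,230:460]; im=cv2.resize(im,None,fx=3,fy=3,interpolation=cv2.INTER_CUBIC)
cv2.imwrite('pics/c12.png',im)
E
```

```text
time_s: 30.32
tool_pos: [0.5525, 0.0687, 0.1023]
ee_rot: [-1.54, 0.308, 0.098]
force: [-6.4, -0.4, 16.2]
grip_width: 0.0427
transl cm [-0.1   0.02 -0.01] twist deg [-0.1 -0.3  0.1]
slope pos now mm [-55.    1.1  66.2] F slope [-10.2  -1.2  14. ] grip 0.0427 t 30.325
time_s: 30.95
tool_pos: [0.5535, 0.0685, 0.1009]
ee_rot: [-1.541, 0.307, 0.096]
force: [0.7, -1.0, -0.8]
grip_width: 0.0651
time_s: 31.58
tool_pos: [0.5677, 0.0669, 0.2338]
ee_rot: [-1.54, 0.304, 0.094]
force: [-0.1, 0.4, 0.2]
grip_width: 0.0852
```

View pics/c12.png

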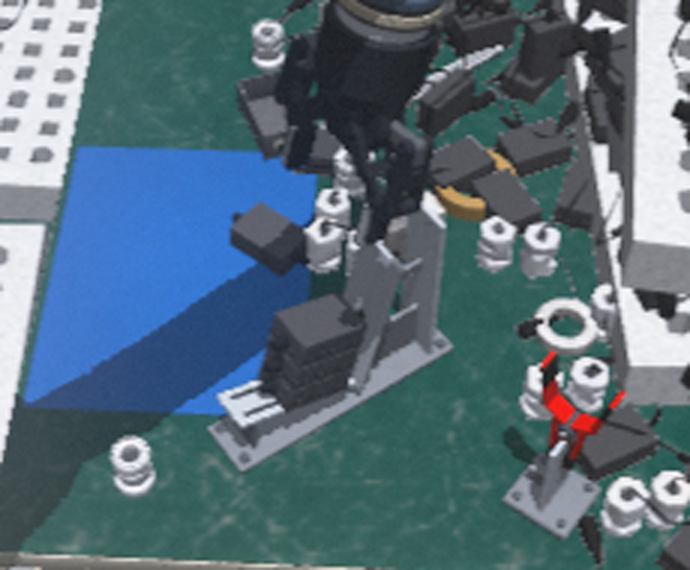

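View pics/w12.png

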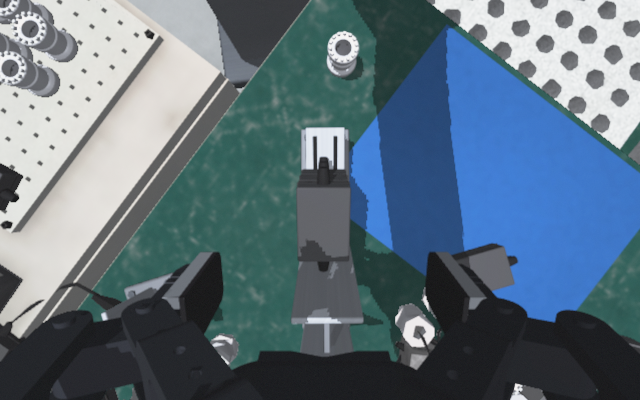

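```bash
python3 -m handwheel '{"twist":[[0,0,-7.5],[0,0,-7.5],[0,0,0],[0,0,0],[0,0,0],[0,0,0],[0,0,0]],"translation":[[0,0,0],[0,0,0],[0,0,5],[0.8,0,5],[1.9,0,4],[2.1,0,3.5],[0,0,0]],"jaw":[8.5,8.5,8.5,8.5,8.5,8.5,8.5]}'
python3 -m handwheel '{"twist":[[0,9.6,0],[0,9.6,0],[0,9.6,0],[0,9.6,0],[0,9.6,0],[0,9.6,0],[0,9.6,0],[0,9.6,0]],"translation":[[0,0,0],[0,0,0],[0,0,0],[0,0,0],[0,0,0],[0,0,0],[0,0,0],[0,0,0]],"jaw":[8.5,8.5,8.5,8.5,8.5,8.5,8.5,8.5]}'
python3 pick.py .641 .2248 -84 .008
python3 - <<'E'
from ad import *
snap('wrist','w13.png')
k=imaging.calibration('wrist')
for o in adapters('w13.png','wrist'): print('w',o,proj(k,[o[0],o[1],.026]).round())
E
```

```text
time_s: 32.55
tool_pos: [0.6382, 0.2369, 0.2293]
ee_rot: [-1.569, 0.102, -0.103]
force: [0.0, -0.4, -0.3]
grip_width: 0.085
time_s: 33.55
tool_pos: [0.6375, 0.2318, 0.2309]
ee_rot: [-1.25, 1.142, -1.146]
force: [-0.2, 0.3, 0.0]
grip_width: 0.0849
transl cm [-0.21 22.29  0.24] twist deg [-0.1 -1.   0.1]
[0.6375 0.2318 0.2309] [-0.2  0.3  0. ] 0.0849 33.55
w (0.644, 0.2248, 65, 41, -84.0) [330. 177.]
```

View pics/w13.png

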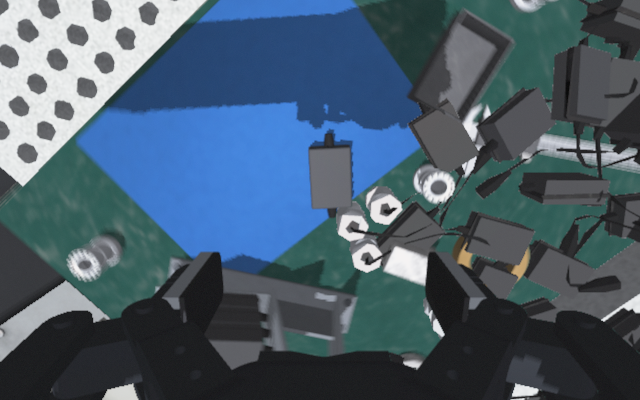

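```bash
python3 -m handwheel '{"twist":[[0,-1,0],[0,0,0],[0,0,0],[0,0,0],[0,0,0],[0,0,0]],"translation":[[-0.7,0,0.5],[0,5,0],[0,5,0],[0,4,0],[0,2,0],[0,0,0]],"jaw":[6.2,6.2,6.2,6.2,6.2,6.2]}' 45
python3 - <<'E'
from ad import *
snap('wrist','w14.png')
E
```

```text
time_s: 34.35
tool_pos: [0.6425, 0.2407, 0.0708]
ee_rot: [-1.261, 1.124, -1.126]
force: [-0.4, -0.6, 0.0]
grip_width: 0.0622
```

View pics/w14.png

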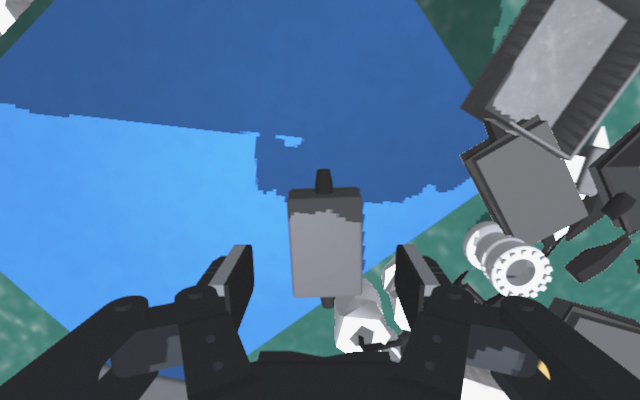

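Run:
```python
from h import *
t=imaging.calibration('top');k=imaging.calibration('wrist')
zt=lambda u,v:(150+u*330/800,120+v*330/800)
for p in [(312,93),(287,60),(347,72)]:
    for z in (.03,.045): print(p,z,px2z(t,*zt(*p),z).round(4), proj(k,px2z(t,*zt(*p),z)).round())
# bobbin2 base
print('fingers', [ (a,proj(k,np.array([.6425+a,.2407+b,.02])).round()) for a in (.031,.047) for b in (-.012,.012)])
for u,v in [(385,262),(360,330)]:
    for z in (0,.02,.045): print(u,v,z,px2z(k,u,v,z).round(4))
im=cv2.imread('pics/w14.png')[160:370,240:500]; cv2.imwrite('pics/w14z.png',cv2.resize(im,None,fx=3,fy=3,interpolation=cv2.INTER_CUBIC))
```

```text
(312, 93) 0.03 [0.6725 0.1772 0.03  ] [359. 324.]
(312, 93) 0.045 [0.6681 0.1757 0.045 ] [354. 342.]
(287, 60) 0.03 [0.7039 0.2    0.03  ] [416. 297.]
(287, 60) 0.045 [0.6991 0.1982 0.045 ] [414. 313.]
(347, 72) 0.03 [0.6917 0.1455 0.03  ] [382. 369.]
(347, 72) 0.045 [0.6871 0.1445 0.045 ] [378. 388.]
fingers [(0.031, array([371., 242.])), (0.031, array([377., 204.])), (0.047, array([397., 244.])), (0.047, array([404., 207.]))]
385 262 0 [0.6891 0.2071 0.    ]
385 262 0.02 [0.6841 0.2163 0.02  ]
385 262 0.045 [0.6777 0.2278 0.045 ]
360 330 0 [0.6797 0.1517 0.    ]
360 330 0.02 [0.6755 0.1661 0.02  ]
360 330 0.045 [0.6703 0.184  0.045 ]
```

View pics/w14z.png

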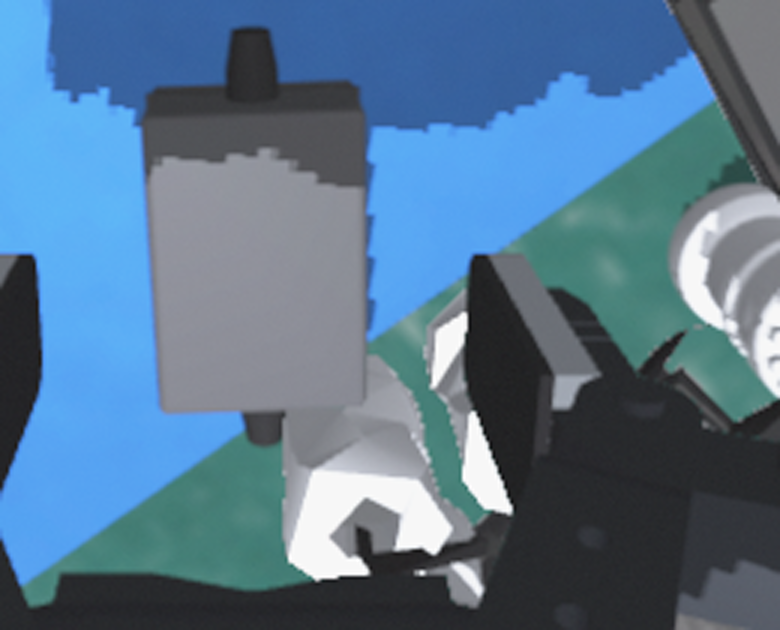

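```bash
python3 -m handwheel '{"twist":[[0,0,0],[0,0,0],[0,0,0],[0,0,0]],"translation":[[0,2.5,0],[0,2.4,0],[0,1.2,0],[0,0,0]],"jaw":[6.2,6.2,6.2,6.2]}' 45
python3 -m handwheel '{"twist":[[0,0,0],[0,0,0],[0,0,0],[0,0,0],[0,0,0],[0,0,0]],"translation":[[0,0,0],[0,0,0],[0,0,0],[0,0,0],[0,0,0],[0,0,0]],"jaw":[3,3,3,3,3,3]}' 45
python3 pick.py .643 .2248 -83 .008
```

```text
time_s: 34.9
tool_pos: [0.6436, 0.241, 0.0117]
ee_rot: [-1.258, 1.123, -1.128]
force: [-0.3, 0.3, 0.7]
grip_width: 0.0621
time_s: 35.65
tool_pos: [0.6446, 0.2413, 0.0129]
ee_rot: [-1.255, 1.121, -1.128]
force: [0.1, -1.0, 6.8]
grip_width: 0.0424
transl cm [ 0.72  0.49 -0.35] twist deg [-0.4 -0.5 -0. ]
[0.6446 0.2413 0.0129] [ 0.1 -1.   6.8] 0.0424 35.65
```

```bash
python3 -m handwheel '{"twist":[[0,0,0],[0,0,0],[0,0,0],[0,0,0],[0,0,0],[0,0,0],[0,0,0]],"translation":[[0,-1,0],[0,-3,0],[0,-5.5,0],[0,-6,0],[0,-6,0],[0,-4,0],[0,0,0]],"jaw":[3,3,3,3,3,3,3]}'
python3 -m handwheel '{"twist":[[0,-9.5,0],[0,-9.5,0],[0,-9.5,0],[0,-9.5,0],[0,-9.5,0],[0,-9.5,0],[0,-9.5,0],[0,-9.5,0]],"translation":[[0,0,0],[0,0,0],[0,0,0],[0,0,0],[0,0,0],[0,0,0],[0,0,0],[0,0,0]],"jaw":[3,3,3,3,3,3,3,3]}'
python3 go.py -.095 0 .15
```

```text
time_s: 36.52
tool_pos: [0.644, 0.2411, 0.2708]
ee_rot: [-1.251, 1.119, -1.129]
force: [-0.2, -0.8, -1.2]
grip_width: 0.0422
time_s: 37.52
tool_pos: [0.6412, 0.2406, 0.264]
ee_rot: [-1.57, 0.099, -0.099]
force: [-0.1, -0.4, -0.6]
grip_width: 0.0425
transl cm [ -8.33   7.07 -18.27] twist deg [ 0.1  0.2 15. ]
slope pos now mm [-33.4 183.1 239.4] F slope [ 0.1 -0.5 -0.6] grip 0.0425 t 37.525
```

```bash
python3 -m handwheel '{"twist":[[0,0,0],[0,0,0],[0,0,0],[0,0,0],[0,0,7.5],[0,0,7.5],[0,0,0],[0,0,0]],"translation":[[-3,0,-4.6],[-3,0,-4.6],[-2.4,0,-4.6],[0,2,-4.5],[0,2,0],[0,2,0],[0,0,0],[0,0,0]],"jaw":[3,3,3,3,3,3,3,3]}'
python3 go.py -.095 .001 .10
python3 - <<'E'
from h import *
snap('wrist','w15.png')
E
```

```text
time_s: 38.52
tool_pos: [0.532, 0.071, 0.2056]
ee_rot: [-1.542, 0.305, 0.1]
force: [0.6, -0.2, -1.1]
grip_width: 0.0424
transl cm [0.64 6.06 0.02] twist deg [-0.  -0.1  0.2]
slope pos now mm [-101.6    0.8  160.6] F slope [ 0.9 -0.1 -0.9] grip 0.0424 t 38.525
```

View pics/w15.png

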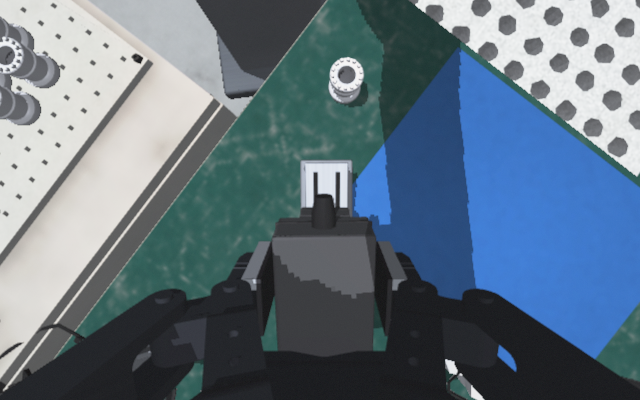

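Mat is now empty. Descend and push.

```bash
python3 -m handwheel '{"twist":[[0,0,0],[0,0,0],[0,0,0],[0,0,0],[0,0,0],[0,0,0],[0,0,0],[0,0,0]],"translation":[[0,4,0],[0,2.1,0],[1,0,0],[1,0,0],[1,0,0],[0.5,0,0],[0.2,0,0],[0,0,0]],"jaw":[3,3,3,3,3,3,3,3]}'
python3 go.py -.062 .001 .0927
python3 -m handwheel '{"twist":[[0,0,0],[0,0,0],[0,0,0]],"translation":[[0.15,0.2,0],[0.15,0,0],[0,0,0]],"jaw":[3,3,3]}'
python3 go.py -.062 .001 .0927
```

```text
time_s: 39.58
tool_pos: [0.5527, 0.0683, 0.1375]
ee_rot: [-1.542, 0.305, 0.1]
force: [-0.2, 0.0, -1.9]
grip_width: 0.0425
transl cm [0.18 0.75 0.03] twist deg [-0.  -0.1  0.2]
slope pos now mm [-63.8   0.7 100.2] F slope [ 0.3  0.  -1.8] grip 0.0425 t 39.575
time_s: 39.95
tool_pos: [0.5537, 0.0683, 0.1349]
ee_rot: [-1.541, 0.307, 0.102]
force: [-5.0, 0.8, 2.1]
grip_width: 0.0424
transl cm [0.02 0.53 0.01] twist deg [-0.  -0.1  0. ]
slope pos now mm [-62.2   0.9  98. ] F slope [-5.4  0.1  0.7] grip 0.0424 t 39.95
```

```bash
python3 -m handwheel '{"twist":[[0,0,0],[0,0,0],[0,0,0],[0,0,0],[0,0,0]],"translation":[[0.1,0,0],[-0.2,0,0],[0,0.4,0],[0,0.25,0],[0,0,0]],"jaw":[3,3,3,3,3]}'
python3 go.py -.062 .001 .0927
```

```text
time_s: 40.58
tool_pos: [0.5524, 0.0685, 0.1298]
ee_rot: [-1.541, 0.305, 0.1]
force: [-3.9, 1.1, 7.2]
grip_width: 0.0425
transl cm [ 0.02 -0.01  0.  ] twist deg [-0.1 -0.1  0.2]
slope pos now mm [-62.2   1.   92.6] F slope [-5.7  0.6  5.9] grip 0.0425 t 40.575
```

```bash
python3 -m handwheel '{"twist":[[0,0,0],[0,0,0]],"translation":[[0,0.15,0],[0,0,0]],"jaw":[3,3]}'
python3 go.py -.062 .001 .0927
python3 -m handwheel '{"twist":[[0,0,0],[0,0,0],[0,0,0],[0,0,0],[0,0,0]],"translation":[[0,-0.15,0],[0,0,0],[0,0,0],[0,0,0],[0,0,0]],"jaw":[3,6.5,6.5,6.5,6.5]}'
python3 -m handwheel '{"twist":[[0,0,0],[0,0,0],[0,0,0],[0,0,0],[0,0,0]],"translation":[[0,-3,0],[0,-5,0],[-3,-4,0],[-6,-1,0],[0,0,0]],"jaw":[6.5,6.5,8.5,8.5,8.5]}'
python3 - <<'E'
from h import *
snap('wrist','w16.png');snap('scene','s16.png');snap('top','t16.png')
im=cv2.imread('pics/s16.png')[100:290,230:460]; im=cv2.resize(im,None,fx=3,fy=3,interpolation=cv2.INTER_CUBIC)
cv2.imwrite('pics/c16.png',im)
E
```

```text
time_s: 40.83
tool_pos: [0.5523, 0.0685, 0.1297]
ee_rot: [-1.541, 0.305, 0.099]
force: [-5.8, 0.2, 15.2]
grip_width: 0.0424
transl cm [ 0.02 -0.01  0.  ] twist deg [-0.1 -0.1  0.2]
slope pos now mm [-62.2   1.   92.6] F slope [-9.5 -0.5 13.2] grip 0.0424 t 40.825
time_s: 41.45
tool_pos: [0.5527, 0.0682, 0.1286]
ee_rot: [-1.542, 0.304, 0.099]
force: [-1.0, -0.7, 0.8]
grip_width: 0.065
time_s: 42.08
tool_pos: [0.4975, 0.0761, 0.2799]
ee_rot: [-1.54, 0.3, 0.099]
force: [1.3, -0.3, -0.6]
grip_width: 0.0851
```

View pics/c16.png

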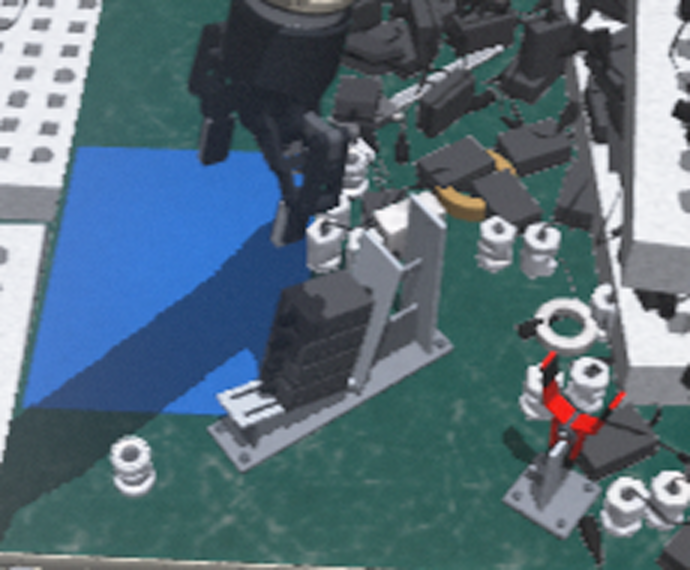

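View pics/w16.png

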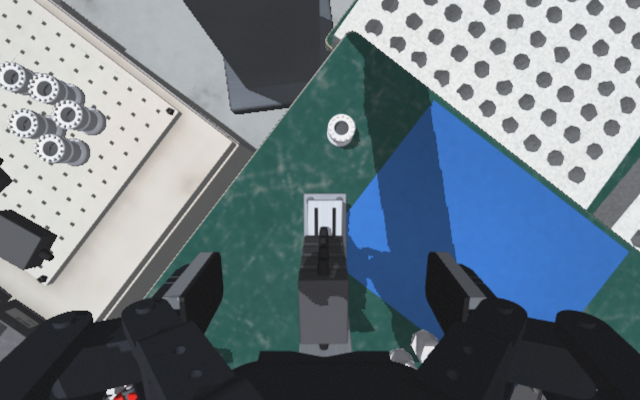

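View pics/t16.png

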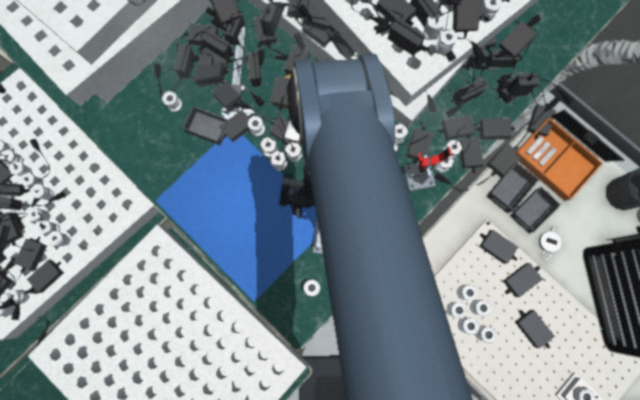

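Run:
```python
from h import *
k=imaging.calibration('top');s=imaging.calibration('scene')
zt=lambda u,v:(150+u*330/800,120+v*330/800); zs=lambda u,v:(235+u*220/800,140+v*220/800)
for p in [(625,110),(680,98),(693,157),(635,170)]: print('base',px2z(k,*zt(*p),.004).round(3))
for p in [(640,408),(710,450),(662,505),(592,455)]: print('base sc',px2z(s,*zs(*p),.004).round(3))
def tri(p,q):
    o1,d1=ray(k,*p);o2,d2=ray(s,*q); d1/=np.linalg.norm(d1);d2/=np.linalg.norm(d2)
    t=np.linalg.lstsq(np.stack([d1,-d2],1),o2-o1,rcond=None)[0]; a=o1+t[0]*d1;b=o2+t[1]*d2
    return ((a+b)/2).round(4),round(float(np.linalg.norm(a-b)),4)
for a,b in [((658,85),(650,285)),((727,72),(735,333))]: print('handle tips',tri(zt(*a),zs(*b)))
im=cv2.imread('pics/t16.png')[120:210,380:500]; cv2.imwrite('pics/t16z.png',cv2.resize(im,None,fx=6,fy=6,interpolation=cv2.INTER_CUBIC))
im=cv2.imread('pics/s16.png')[190:290,390:470]; cv2.imwrite('pics/s16z.png',cv2.resize(im,None,fx=6,fy=6,interpolation=cv2.INTER_CUBIC))
```

```text
base [ 0.659 -0.109  0.004]
base [ 0.67  -0.161  0.004]
base [ 0.614 -0.169  0.004]
base [ 0.603 -0.116  0.004]
base sc [ 0.659 -0.103  0.004]
base sc [ 0.669 -0.157  0.004]
base sc [ 0.614 -0.163  0.004]
base sc [ 0.607 -0.106  0.004]
handle tips (array([ 0.6342, -0.1052,  0.1709]), 0.0007)
handle tips (array([ 0.6459, -0.1609,  0.1676]), 0.0029)
```

View pics/t16z.png

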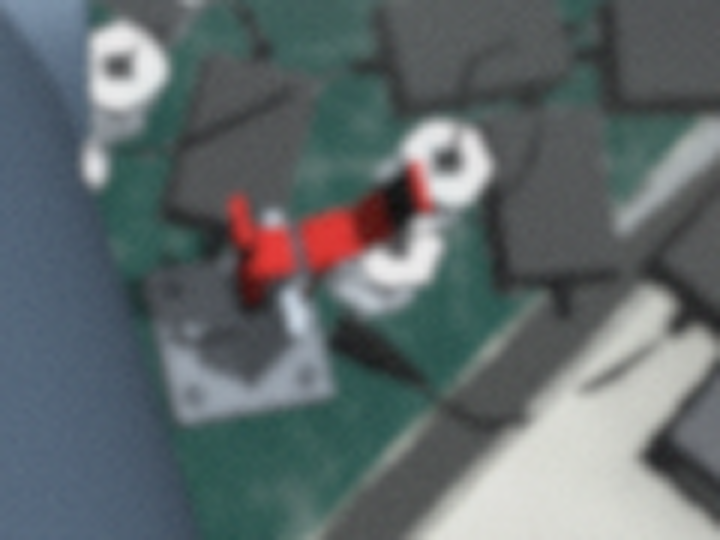

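View pics/s16z.png

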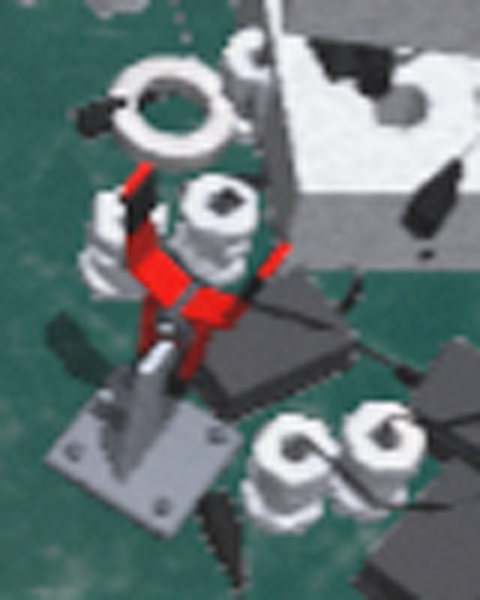

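```bash
python3 -m handwheel '{"twist":[[0,0,-7.5],[0,0,-7.5],[0,0,0],[0,0,0],[0,0,0],[0,0,0],[0,-8.7,0],[0,-8.7,0]],"translation":[[0,0,0],[0,0,0],[3,0,-5],[4,0,-5],[4.4,0,-4.6],[4.4,0,-4.6],[0,0,0],[0,0,0]],"jaw":[8.5,8.5,8.5,8.5,8.5,8.5,8.5,8.5]}' 25
python3 - <<'E'
from h import *
s=telemetry.get_state();print(s['tool_pos'],s['joints'].round(2))
snap('wrist','w17.png');
for l in ['clip_seat','clip_grip','stand_top']:
    r=imaging.search_frame('wrist',l); print(l,[(round(d['score'],2),np.round(d['bbox']).tolist()) for d in r[:3]])
import pickle; pickle.dump(imaging.calibration('wrist'),open('k17.pkl','wb'))
E
```

```text
time_s: 43.22
tool_pos: [0.6291, -0.1343, 0.2755]
ee_rot: [-1.567, -0.137, 0.137]
force: [-0.4, 0.6, 0.8]
grip_width: 0.0848
[ 0.62914308 -0.13427367  0.27549989] [-0.01  0.38  0.21  1.57 -0.08  1.19  1.96]
clip_seat [(0.97, [285.0, 174.0, 365.0, 220.0])]
clip_grip [(0.93, [283.0, 175.0, 364.0, 223.0])]
stand_top []
```

View pics/w17.png

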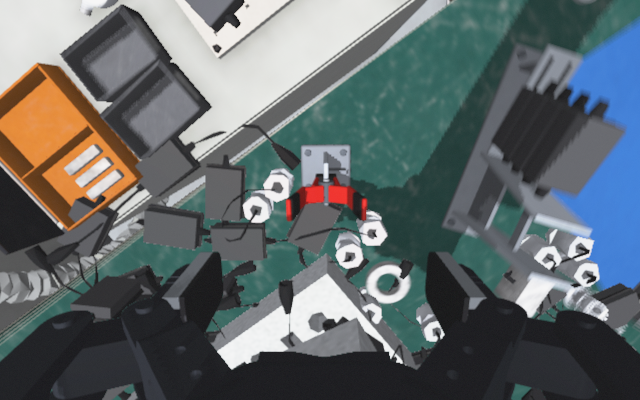

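Run:
```python
from h import *
import pickle
k=pickle.load(open('k17.pkl','rb'))
im=cv2.imread('pics/w17.png')[130:280,240:420]; cv2.imwrite('pics/w17z.png',cv2.resize(im,None,fx=4.4,fy=4.4,interpolation=cv2.INTER_CUBIC))
for p in [(325,257),(415,351)]:
    print('crate',[px2z(k,*p,z).round(3) for z in (0,.06,.12)])
t=imaging.calibration('top'); print(px2z(t,408,117,.0),px2z(t,408,117,.06),px2z(t,408,95,.12))
```

```text
crate [array([ 0.755, -0.112,  0.   ]), array([ 0.727, -0.117,  0.06 ]), array([ 0.699, -0.122,  0.12 ])]
crate [array([0.879, 0.041, 0.   ]), array([0.833, 0.014, 0.06 ]), array([ 0.788, -0.013,  0.12 ])]
[ 0.77502282 -0.11610506  0.        ] [ 0.7521207  -0.10465827  0.06      ] [ 0.77666005 -0.09554098  0.12      ]
```

View pics/w17z.png

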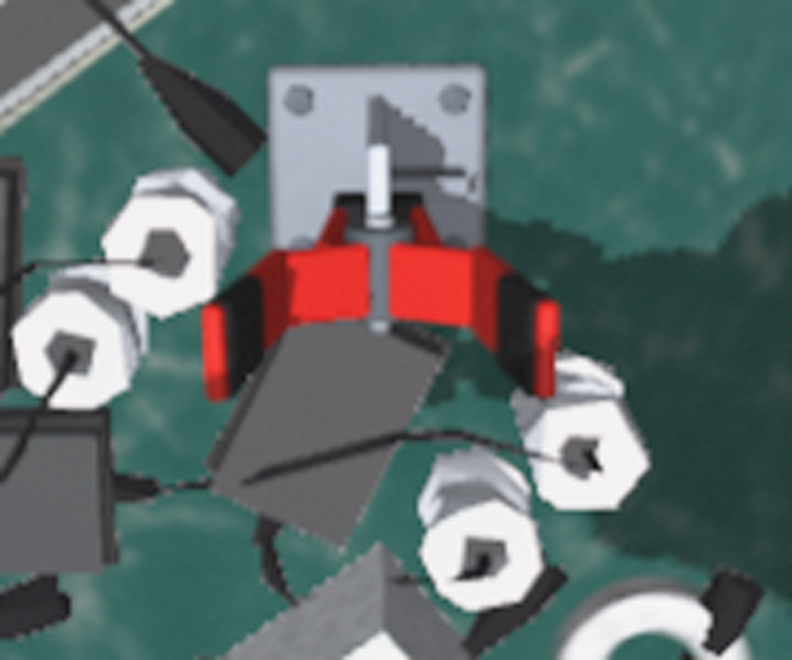

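```bash
python3 - <<'E'
from h import *
import pickle
k=pickle.load(open('k17.pkl','rb'))
z=lambda u,v:(240+u/4.4,130+v/4.4)
for n,p,h in [('tipsC',(381,348),.164),('tipL',(213,352),.164),('tipR',(549,348),.164),('spring/seat mid',(379,275),.10),('plate near end',(378,147),.09)]: print(n,px2z(k,*z(*p),h).round(4))
Rt=R.from_rotvec([-1.567,-.137,.137]).as_matrix();print(Rt.round(3))
E
python3 pick.py .64 -.135 10 .121
```

```text
tipsC [ 0.6389 -0.1312  0.164 ]
tipL [ 0.6447 -0.1603  0.164 ]
tipR [ 0.6339 -0.1019  0.164 ]
spring/seat mid [ 0.6421 -0.1307  0.1   ]
plate near end [ 0.616  -0.1353  0.09  ]
[[ 0.985  0.    -0.174]
 [ 0.174 -0.001  0.985]
 [-0.    -1.    -0.001]]
transl cm [ 0.16 15.58 -0.38] twist deg [ 0.  -0.3  0.1]
[ 0.6286 -0.133   0.2768] [ 0.4 -0.2 -0.6] 0.0848 43.425
```

```bash
python3 -m handwheel '{"twist":[[0,0,0],[0,0,0],[0,0,0]],"translation":[[1,3,0],[0,4,0],[0,0,0]],"jaw":[8.5,8.5,8.5]}' 25
python3 - <<'E'
from h import *
s=telemetry.get_state();print(s['tool_pos'])
snap('wrist','w18.png');
E
```

```text
time_s: 43.8
tool_pos: [0.6364, -0.1302, 0.2045]
ee_rot: [-1.566, -0.131, 0.137]
force: [0.3, 0.1, 0.6]
grip_width: 0.0854
[ 0.63640333 -0.13019449  0.20448252]
```

View pics/w18.png

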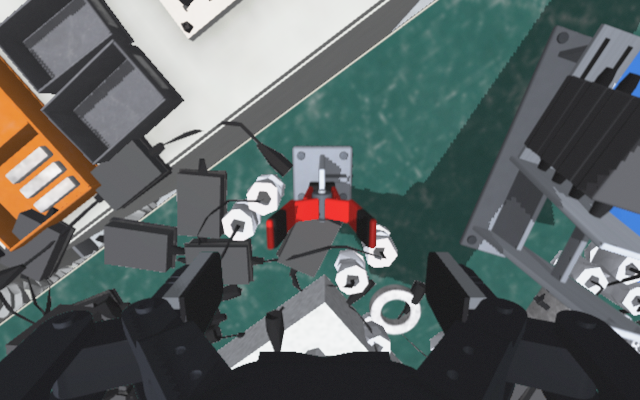

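```bash
python3 -m handwheel '{"twist":[[0,0,0],[0,0,0],[0,0,0],[0,0,0],[0,0,0]],"translation":[[0.2,2,0],[0,2.3,0],[0,2,0],[0,2,0],[0,0,0]],"jaw":[8.5,8.5,8.5,8.5,8.5]}' 25
python3 pick.py .64 -.135 10 .121
python3 - <<'E'
from h import *
snap('wrist','w19.png');
E
```

```text
time_s: 44.48
tool_pos: [0.6399, -0.1303, 0.1235]
ee_rot: [-1.567, -0.136, 0.134]
force: [-0.6, 0.3, 0.1]
grip_width: 0.0849
transl cm [-0.97  0.25 -0.46] twist deg [ 0.  -0.2  0. ]
[ 0.6399 -0.1303  0.1235] [-0.6  0.3  0.1] 0.0849 44.475
```

View pics/w19.png

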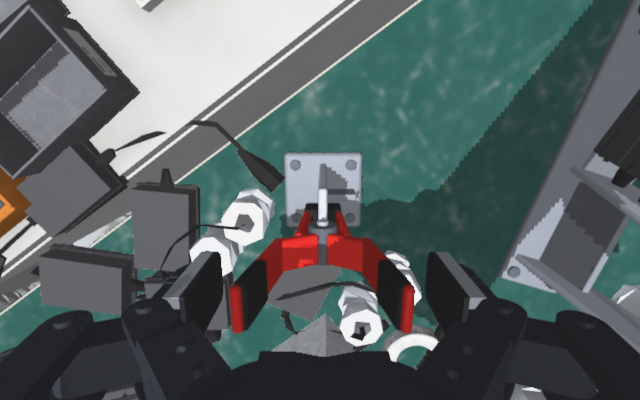

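```bash
python3 -m handwheel '{"twist":[[0,0,0],[0,0,0],[0,0,0],[0,0,0],[0,0,0],[0,0,0],[0,0,0],[0,0,0]],"translation":[[0,0,0],[0,0,0],[0,0,0],[0,0,0],[0,0,0],[0,0,0],[0,0,0],[0,0,0]],"jaw":[3,3,3,3,3,3,3,3]}' 25
python3 - <<'E'
from h import *
snap('wrist','w20.png');print(telemetry.get_state()['force'])
E
```

```text
time_s: 45.52
tool_pos: [0.6439, -0.1291, 0.1295]
ee_rot: [-1.566, -0.145, 0.127]
force: [-1.1, 3.2, 13.9]
grip_width: 0.0349
[-0.52229214  3.57048339 12.82256252]
```

View pics/w20.png

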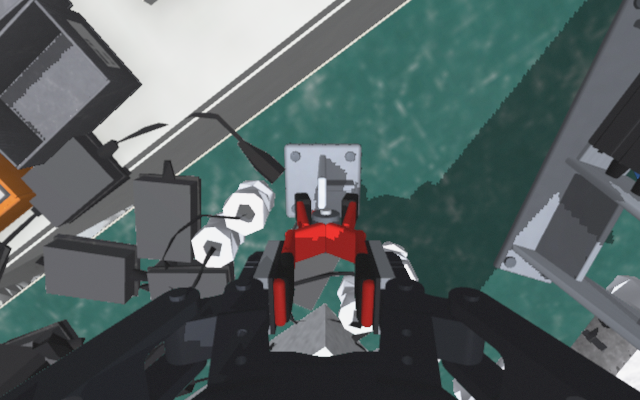

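```bash
python3 -m handwheel '{"twist":[[0,0,0],[0,0,0],[0,0,0],[0,0,0],[0,0,0],[0,0,0],[0,0,0]],"translation":[[0,-0.5,0],[0,-1,0],[0,-2,0],[0,-4,0],[0,-5,0],[0,-4.5,0],[0,0,0]],"jaw":[3,3,3,3,3,3,3]}' 25
python3 - <<'E'
from h import *
snap('wrist','w21.png');snap('scene','s21.png');
im=cv2.imread('pics/s21.png')[100:290,270:500]; cv2.imwrite('pics/c21.png',cv2.resize(im,None,fx=3,fy=3,interpolation=cv2.INTER_CUBIC))
E
```

```text
time_s: 46.45
tool_pos: [0.6422, -0.1315, 0.3011]
ee_rot: [-1.57, -0.145, 0.124]
force: [0.1, 0.1, -1.5]
grip_width: 0.0351
```

View pics/w21.png

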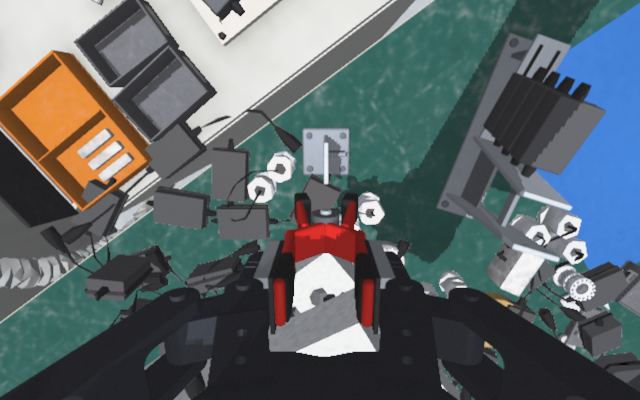

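View pics/c21.png

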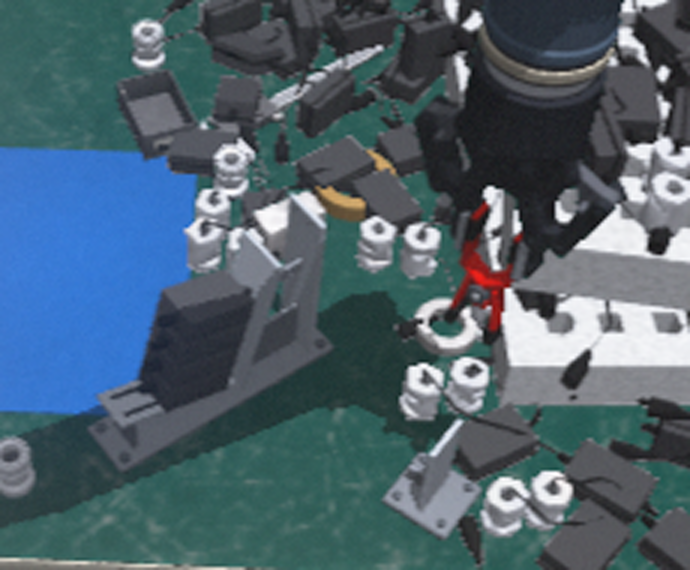

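Run:
```python
from h import *
im=cv2.imread('pics/w21.png')[130:290,430:630]; cv2.imwrite('pics/w21z.png',cv2.resize(im,None,fx=4,fy=4,interpolation=cv2.INTER_CUBIC))
im=cv2.imread('pics/s0.png' if 0 else 'pics/scene0.png')[160:225,340:385]; cv2.imwrite('pics/flagz.png',cv2.resize(im,None,fx=9,fy=9,interpolation=cv2.INTER_CUBIC))
im=cv2.imread('pics/top0.png')[130:170,315:360]; cv2.imwrite('pics/flagt.png',cv2.resize(im,None,fx=12,fy=12,interpolation=cv2.INTER_CUBIC))
import pickle; pickle.dump(imaging.calibration('wrist'),open('k21.pkl','wb'))
```

```text
(no output)
```

View pics/w21z.png

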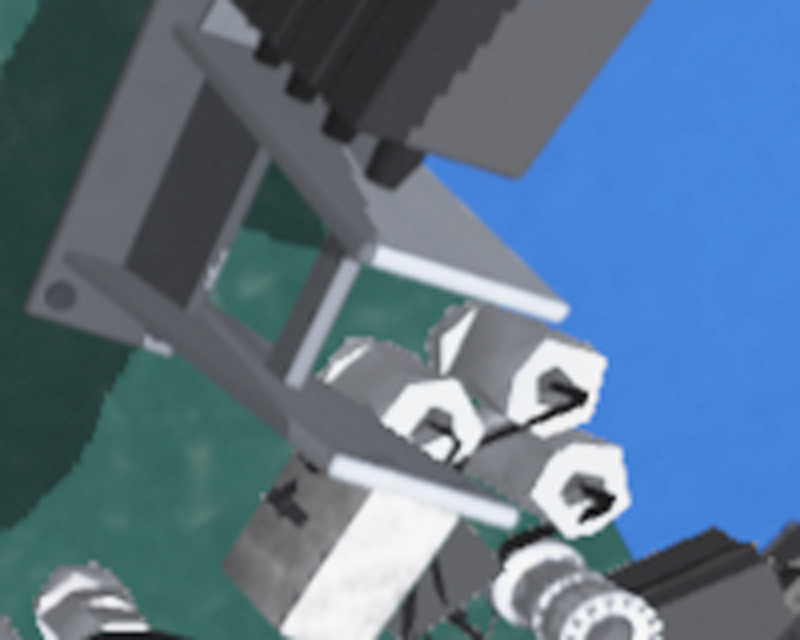

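View pics/flagz.png

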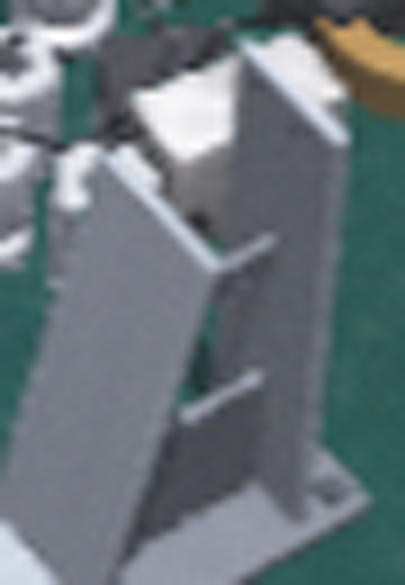

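View pics/flagt.png

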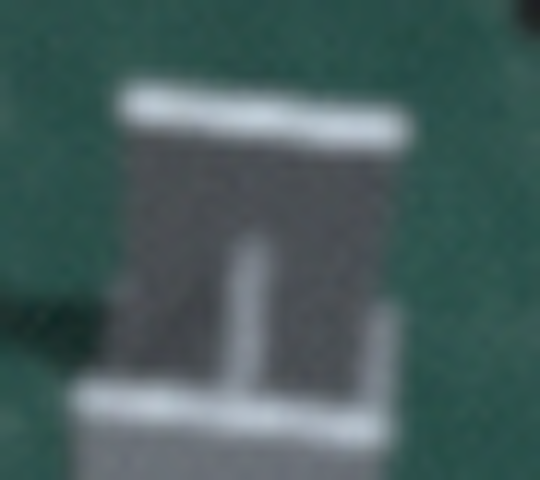

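Run:
```python
from h import *
import pickle
k=pickle.load(open('k21.pkl','rb'));s=imaging.calibration('scene');t=imaging.calibration('top')
def P(k,a,b): 
    A=px2z(k,*a,.175);B=px2z(k,*b,.175); m=(A+B)/2; d=A-B; print(A.round(4),B.round(4),'mid',m.round(4),'len',round(np.hypot(*d[:2]),4),'yaw of edge',np.rad2deg(np.arctan2(d[1],d[0])).round(1))
z=lambda u,v:(430+u/4,130+v/4);P(k,z(518,520),z(332,466))
z=lambda u,v:(340+(u-4)/9,160+(v-4)/9);P(s,z(243,43),z(344,138))
z=lambda u,v:(315+(u-6)/12,130+(v-6)/12);P(t,z(118,104),z(412,127))
from rack import frame
tt,Rm=frame(np.load('rack.npy')); print('bs top',tt+Rm@np.array([0,0,.135]))
z=lambda u,v:(430+u/4,130+v/4)
A=px2z(k,*z(567,310),.1546);B=px2z(k,*z(372,252),.1546);print('bs wrist',A,B,(A+B)/2)
```

```text
[0.6635 0.0712 0.175 ] [0.6585 0.0291 0.175 ] mid [0.661  0.0501 0.175 ] len 0.0424 yaw of edge 83.2
[0.6692 0.0768 0.175 ] [0.6649 0.0349 0.175 ] mid [0.667  0.0559 0.175 ] len 0.0421 yaw of edge 84.1
[0.6686 0.077  0.175 ] [0.6641 0.0309 0.175 ] mid [0.6663 0.0539 0.175 ] len 0.0463 yaw of edge 84.4
bs top [0.62265583 0.05839409 0.15459767]
bs wrist [0.62163572 0.0808467  0.1546    ] [0.61644123 0.03528322 0.1546    ] [0.61903847 0.05806496 0.1546    ]
```

```bash
python3 -m handwheel '{"twist":[[0,0,0],[0,0,0],[0,0,0],[0,0,0],[0,10.6,0],[0,10.6,0],[0,10.6,0],[0,10.6,0]],"translation":[[1.3,0,4.3],[1.3,0,4.3],[1.3,0,4.4],[1.3,0,4.4],[0,0,0],[0,0,0],[0,0,0],[0,0,0]],"jaw":[3,3,3,3,3,3,3,3]}' 25
python3 -m handwheel '{"twist":[[0,10.6,0],[0,10.6,0],[0,10.6,0],[0,10.6,0],[0,10.6,0],[0,10.6,0],[0,0,0]],"translation":[[0,0,0],[0,0,0],[0,0,0],[0,0,0],[0,0,0],[0,0,0],[0,0,0]],"jaw":[3,3,3,3,3,3,3]}' 25
cat > flag.py <<'E'
import sys
from h import *
from go import rel
x,y,psi,z=map(float,sys.argv[1:5]); a=np.deg2rad(psi)
Rt=np.array([[np.cos(a),0,-np.sin(a)],[np.sin(a),0,np.cos(a)],[0,-1,0]])
s=rel(np.array([x,y,z]),Rt); print(s['tool_pos'].round(4),s['force'].round(1),round(s['grip_width'],4),s['time_s'])
E
python3 flag.py .664 .048 -97 .28
python3 - <<'E'
from h import *
snap('wrist','w22.png')
import pickle; pickle.dump(imaging.calibration('wrist'),open('k22.pkl','wb'))
im=cv2.imread('pics/w22.png')[100:370,200:460]; cv2.imwrite('pics/w22z.png',cv2.resize(im,None,fx=2.2,fy=2.2,interpolation=cv2.INTER_CUBIC))
E
```

```text
time_s: 47.55
tool_pos: [0.6606, 0.0498, 0.293]
ee_rot: [-1.525, 0.45, -0.45]
force: [-0.3, -0.2, -1.6]
grip_width: 0.0347
time_s: 48.42
tool_pos: [0.6607, 0.05, 0.2933]
ee_rot: [-1.158, 1.285, -1.287]
force: [-0.6, 0.4, -0.6]
grip_width: 0.0351
transl cm [0.16 1.33 0.34] twist deg [-0.   1.   0.1]
[0.6607 0.05   0.2933] [-0.6  0.4 -0.6] 0.0351 48.425
```

View pics/w22.png

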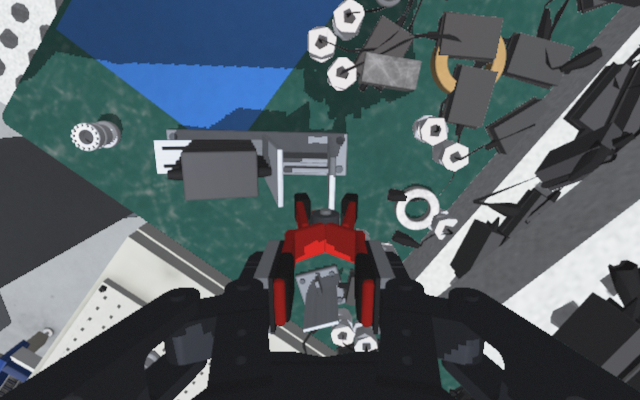

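Run:
```python
import cv2
im=cv2.imread('pics/w22.png')[120:260,260:400]; cv2.imwrite('pics/w22z.png',cv2.resize(im,None,fx=5,fy=5,interpolation=cv2.INTER_CUBIC))
```

```text
(no output)
```

View pics/w22z.png

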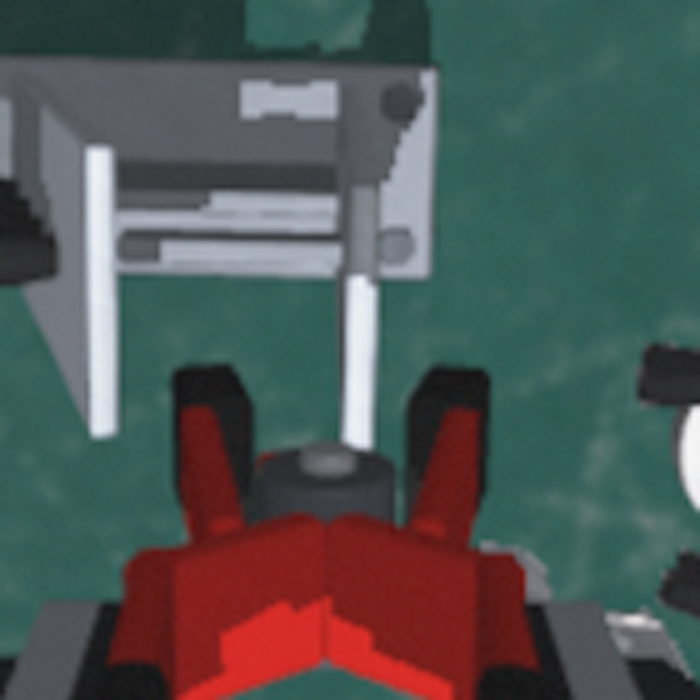

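Run:
```python
from h import *
import pickle
k=pickle.load(open('k22.pkl','rb'))
z=lambda u,v:(260+(u-2)/5,120+(v-2)/5)
A=px2z(k,*z(361,277),.175);B=px2z(k,*z(357,445),.175);print(A,B)
a=(A-B)[:2];a/=np.linalg.norm(a);print('mid',A[:2]-a*.022,'yaw',np.rad2deg(np.arctan2(a[1],a[0])))
s=telemetry.get_state();Rt=R.from_rotvec(s['ee_rot']).as_matrix();p=s['tool_pos']
# where clip axis projects for points below TCP
for d in (0,.04,.07): print(d, (proj(k,p+Rt@[0,d,0])-[260,120])*5, (proj(k,p+Rt@[-.005,d,0])-[260,120])*5)
```

```text
[0.66807353 0.06166301 0.175     ] [0.66478241 0.03467596 0.175     ]
mid [0.66541032 0.0398248 ] yaw 83.04700603279842
0 [323.33248324 673.21967123] [323.36036079 621.59076633]
0.04 [322.3187248  522.87676187] [322.33394049 480.60441134]
0.07 [321.78988235 444.44810572] [321.79990781 407.25110669]
```

```bash
python3 -m handwheel '{"twist":[[0,1,0],[0,0,0],[0,0,0],[0,0,0]],"translation":[[0,0.5,0.5],[0,1.5,0],[0,0.8,0],[0,0,0]],"jaw":[3,3,3,3]}' 25
python3 flag.py .666 .050 -97 .2145
python3 - <<'E'
from h import *
snap('wrist','w23.png');snap('scene','s23.png')
a=cv2.imread('pics/w23.png')[120:260,260:400]; b=cv2.imread('pics/s23.png')[130:250,310:430]
a=cv2.resize(a,(400,400),interpolation=cv2.INTER_CUBIC);b=cv2.resize(b,(400,400),interpolation=cv2.INTER_CUBIC);cv2.imwrite('pics/c23.png',np.hstack([a,b]))
E
```

```text
time_s: 48.98
tool_pos: [0.666, 0.0493, 0.2656]
ee_rot: [-1.147, 1.299, -1.301]
force: [-0.9, 0.2, -0.5]
grip_width: 0.0347
transl cm [-0.07  5.11 -0.01] twist deg [-0.1 -0.1  0. ]
[0.666  0.0493 0.2656] [-0.9  0.2 -0.5] 0.0347 48.975
```

View pics/c23.png

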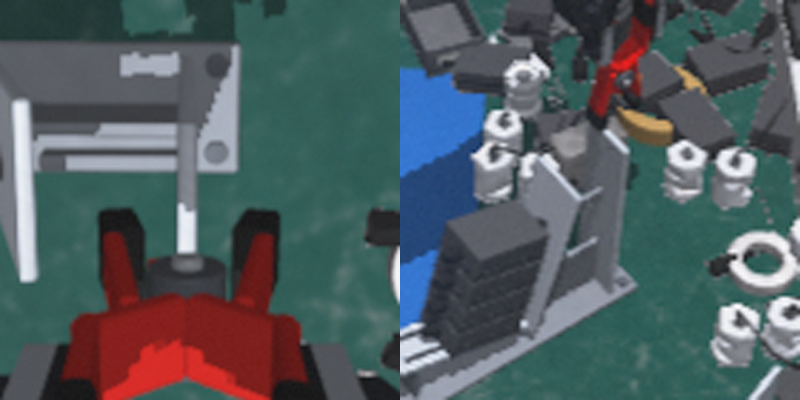

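```bash
python3 -m handwheel '{"twist":[[0,0,0],[0,0,0],[0,0,0],[0,0,0],[0,0,0],[0,0,0]],"translation":[[0,0.7,0],[0,1,0],[0,1,0],[0,1,0],[0,0.8,0],[0,0,0]],"jaw":[3,3,3,3,3,3]}' 25
python3 flag.py .666 .050 -97 .2145
python3 - <<'E'
from h import *
snap('wrist','w24.png');snap('scene','s24.png')
a=cv2.imread('pics/w24.png')[120:260,260:400]; b=cv2.imread('pics/s24.png')[130:250,310:430]
a=cv2.resize(a,(400,400),interpolation=cv2.INTER_CUBIC);b=cv2.resize(b,(400,400),interpolation=cv2.INTER_CUBIC);cv2.imwrite('pics/c24.png',np.hstack([a,b]))
E
```

```text
time_s: 49.82
tool_pos: [0.6664, 0.0493, 0.2211]
ee_rot: [-1.146, 1.299, -1.302]
force: [-1.7, 0.7, 0.2]
grip_width: 0.0348
transl cm [-0.06  0.66 -0.05] twist deg [-0.1 -0.1  0. ]
[0.6664 0.0493 0.2211] [-1.7  0.7  0.2] 0.0348 49.825
```

View pics/c24.png

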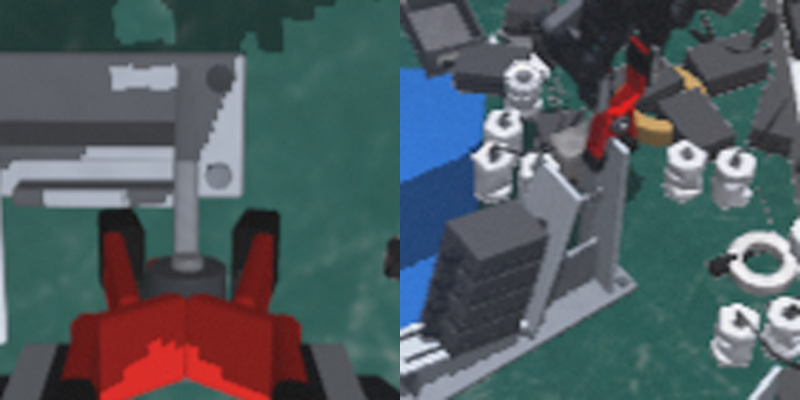

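```bash
python3 -m handwheel '{"twist":[[0,0,0],[0,0,0],[0,0,0],[0,0,0]],"translation":[[0,0.3,0],[0,0.3,0],[0,0.2,0],[0,0,0]],"jaw":[3,3,3,3]}' 25
python3 flag.py .666 .050 -97 .2145
python3 -m handwheel '{"twist":[[0,0,0],[0,0,0],[0,0,0]],"translation":[[0,0.2,0],[0,0.1,0],[0,0,0]],"jaw":[3,3,3]}' 25
python3 flag.py .666 .050 -97 .2145
```

```text
time_s: 50.42
tool_pos: [0.6671, 0.0493, 0.2151]
ee_rot: [-1.144, 1.297, -1.302]
force: [-1.1, 0.5, 4.3]
grip_width: 0.035
transl cm [-0.06  0.06 -0.12] twist deg [-0.2 -0.1 -0. ]
[0.6671 0.0493 0.2151] [-1.1  0.5  4.3] 0.035 50.425
time_s: 50.8
tool_pos: [0.6674, 0.0493, 0.2147]
ee_rot: [-1.142, 1.297, -1.302]
force: [-5.1, -0.3, 15.4]
grip_width: 0.0347
transl cm [-0.05  0.02 -0.14] twist deg [-0.3 -0.1 -0.1]
[0.6674 0.0493 0.2147] [-5.1 -0.3 15.4] 0.0347 50.8
```

```bash
python3 -m handwheel '{"twist":[[0,0,0],[0,0,0],[0,0,0],[0,0,0],[0,0,0],[0,0,0],[0,0,0]],"translation":[[0,0,0],[0,0,0],[0,0,0],[0,0,0],[0,0,0],[0,0,0],[0,0,0]],"jaw":[8.5,8.5,8.5,8.5,8.5,8.5,8.5]}' 25
python3 - <<'E'
from h import *
snap('wrist','w25.png')
E
```

```text
time_s: 51.68
tool_pos: [0.6669, 0.0493, 0.2111]
ee_rot: [-1.145, 1.298, -1.302]
force: [0.3, 0.1, -0.7]
grip_width: 0.0851
```

View pics/w25.png

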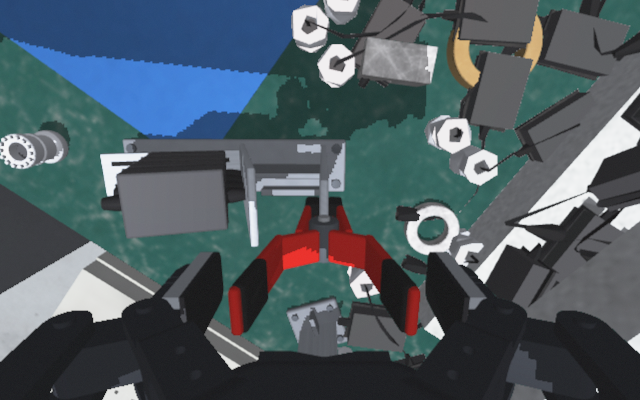

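Released, clip stands on the plate between the open fingers. Lift straight up and move aside to inspect.

```bash
python3 -m handwheel '{"twist":[[0,0,0],[0,0,0],[0,0,0],[0,0,0],[0,0,0],[0,0,0],[0,0,0],[0,0,0]],"translation":[[0,-2,0],[0,-3,0],[0,-4,0],[-4,-3,0],[-6,0,0],[-6,0,0],[-6,0,0],[-5,0,0]],"jaw":[8.5,8.5,8.5,8.5,8.5,8.5,8.5,8.5]}' 25
python3 - <<'E'
from h import *
snap('scene','s26.png');snap('top','t26.png');snap('wrist','w26.png')
b=cv2.imread('pics/s26.png')[150:260,290:400]; a=cv2.imread('pics/t26.png')[120:260,270:410]
a=cv2.resize(a,(400,400),interpolation=cv2.INTER_CUBIC);b=cv2.resize(b,(400,400),interpolation=cv2.INTER_CUBIC);cv2.imwrite('pics/c26.png',np.hstack([a,b]))
r=imaging.search_frame('scene','clip_seat'); print(r[:2])
E
```

```text
time_s: 52.72
tool_pos: [0.6999, 0.3203, 0.3328]
ee_rot: [-1.144, 1.296, -1.3]
force: [0.1, -0.5, 0.5]
grip_width: 0.0853
[{'bbox': [365.3, 142.8, 388.7, 181.7], 'score': 0.62}]
```

View pics/c26.png

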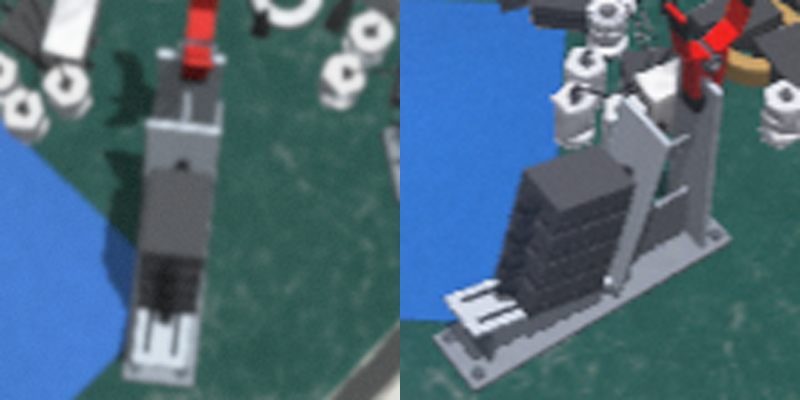

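View pics/w26.png

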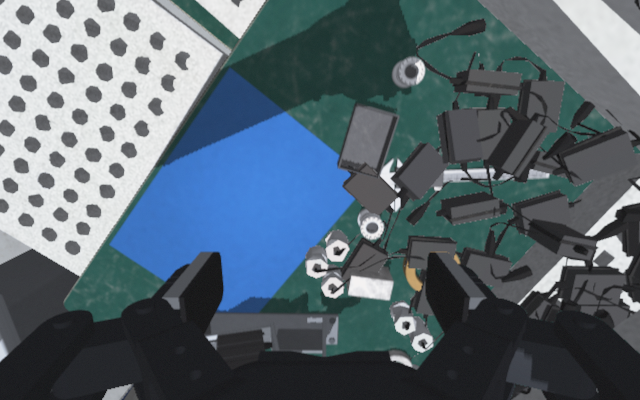

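Run:
```python
import cv2,numpy as np
b=cv2.imread('pics/s26.png')[135:205,350:400]; a=cv2.imread('pics/t26.png')[105:155,320:360]
cv2.imwrite('pics/c27.png',np.hstack([cv2.resize(a,(400,500),interpolation=cv2.INTER_CUBIC),cv2.resize(b,(357,500),interpolation=cv2.INTER_CUBIC)]))
```

```text
(no output)
```

View pics/c27.png

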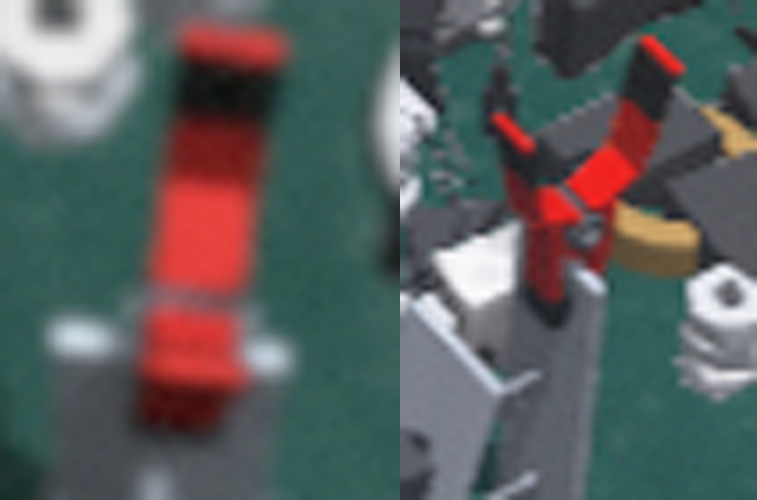

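Run:
```python
from h import *
k=imaging.calibration('top');s=imaging.calibration('scene')
zt=lambda u,v:(320+u/10,105+v/10); zs=lambda u,v:(350+(u-400)/7.14,135+v/7.14)
def tri(p,q):
    o1,d1=ray(k,*p);o2,d2=ray(s,*q); d1/=np.linalg.norm(d1);d2/=np.linalg.norm(d2)
    t=np.linalg.lstsq(np.stack([d1,-d2],1),o2-o1,rcond=None)[0]; a=o1+t[0]*d1;b=o2+t[1]*d2
    return ((a+b)/2).round(4),round(float(np.linalg.norm(a-b)),4)
print('far tip mid',tri(zt(235,47),zs(661,57)))
print('near jaw low tip',tri(zt(185,425),zs(548,322)))
print('edge L',tri(zt(48,335),zs(520,225)))
print('edge R',tri(zt(293,357),zs(601,290)))
for z in(.18,.195): print('hinge',px2z(k,*zt(193,300),z))
e=[px2z(k,*zt(48,335),.175),px2z(k,*zt(293,357),.175)]; print(e)
```

```text
far tip mid (array([0.6931, 0.0431, 0.255 ]), 0.0008)
near jaw low tip (array([0.6581, 0.0497, 0.1489]), 0.0003)
edge L (array([0.6703, 0.0762, 0.1671]), 0.0005)
edge R (array([0.6614, 0.0304, 0.179 ]), 0.0004)
hinge [0.67268591 0.04882886 0.18      ]
hinge [0.66755893 0.04936627 0.195     ]
[array([0.66790938, 0.07611373, 0.175     ]), array([0.66286982, 0.03006196, 0.175     ])]
```

Run:
```python
from h import *
s=telemetry.get_state(); print(s['time_s'],s['force'].round(1)); print(workorder.hand_in())
```

```text
52.925 [ 0.4 -1.   0.7]
the job is handed in; nothing more can be done
None
```

I loaded all four adapters that were on the mat and then clipped the red spring clip onto the flag plate. I handed the job in at about 53 s.

- **Adapters:** Each one was pushed against the backstop until the force showed contact, then pressed down onto the one below and released. The last pictures show a straight four-high pile with the ends at the backstop, and an empty mat.
- **Clip:** It stands upright over the flag plate's top edge. Before release it was pushed down until it seated, with about 15 N of contact force. Picture measurements afterwards put the seat about 5 ± 2 mm above the edge, against about 4 mm expected from the handles spreading.
- **Off-centre:** The clip sits about 4 mm from the middle of the plate edge. I left it there.
- **Disagreement:** While locating the flag plate, a far wrist-camera view put it 5–6 mm from the other two cameras. A closer wrist view agreed with those two, so I used that position.
- **At hand-in:** The gripper was clear of everything, and nothing had been knocked over.

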